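# Load the jar crate and draw its keeper arm out to the clip

### The job

Set the two jars standing on the bench upright into the two empty cells of the wooden crate, one in each, putting them down rather than dropping them. Then push the lock button on the sleeve fully down to release the telescoping keeper arm, and draw the arm out by its upright grip over the jars until its pointer is in line with the clip on the scale. The arm springs back when let go: finish while still holding the grip there, steady; leave the jar already in the crate and everything else on the bench where it is.

Things in the scene. Friction and masses are not known exactly. Their poses are not given: they have to be found in the camera images.
- crate: Fixed wooden crate, 72 (x) by 206 (y) by 48 mm high, walls 5 mm. Origin: centre of its underside, on the bench. Three open cells in a row along its y, centres at y = -67, 0, +67 mm, each 62 by 62 mm inside, floor 5 mm above the bench. The arm's sleeve stands beyond its +y end. With the arm in, nothing but jars rises above 50 mm over the cells; the grip post is 83 mm from the nearest cell's centre.
- pad_a: Fixed cork disc, 54 mm across, 3 mm thick, lying on the floor of one of the two empty cells, at its centre. Origin: centre of its underside, 5 mm above the bench; its top, 8 mm above the bench, is where a jar's foot rests. Its own yaw means nothing.
- pad_b: The same cork disc in the other empty cell.
- jar_a: Loose closed jar, white body and steel lid, 48 mm across (body and lid; the neck, 66 to 70 mm up, is 43 mm), 85 mm high, about 0.2 kg. Origin: centre of its underside. Stands on the bench at the start, to the robot's right.
- jar_b: Like jar_a, the other jar on the bench.
- jar_c: Like jar_a, but already standing in one of the three cells, on the cell's floor; stays there.
- lock (a joint): Lock button on top of the sleeve: a grey plastic disc, 24 mm across, standing 10 mm out of a black 34 mm square surround. 0 = up (arm locked), 8 mm (0.008) = fully down (arm free). It moves straight down against about 3 N and stays down when pushed; the arm comes free after about 4 mm.
- lock_top (a point): Centre of the button's top, 141 mm above the bench when up; 220 mm along crate +y from the crate's origin. The aluminium sleeve (34 mm wide, top 124 mm high) lies on pedestals over crate x = 0, from y = 170 to 393 mm, and guides the arm, which slides out to crate -y along the middle of the row of cells.
- keeper (a joint): How far the arm is drawn out, m: 0 = fully in (as at the start), at most 0.18; grows as the arm moves along the crate's -y. A spring draws it back with about 3 N fully in and 6 N at 0.15.
- grip (a point): Point to hold on the arm's upright grip: a black post 18 mm square, from 119 to 170 mm above the bench, on a black 26 mm block at the arm's outer end. The point is on its axis, 152 mm high; with the arm in, at crate x = 0, y = 150 mm. The arm's underside is 97 mm high (lids of jars in the crate reach 93 mm).
- pointer (a point): Lower tip of the thin steel pointer that hangs from the arm's head over the scale strip: in the arm's frame at the same y as the grip, 47 mm towards crate +x, 54 mm above the bench.
- mark (a point): Mark of the clip: tip of the small tongue of a dark steel clip (12 mm wide, 10 mm high) fixed on the outer edge of the flat aluminium scale strip (ticks every 10 mm, top 50 mm high) on the crate's far (+x) rim. 54 mm high, on the pointer's line of travel, 85 to 150 mm from the pointer's start. In line = the pointer coincides with this point.
- slice: Bystander: round slice of wood, 90 mm across, 38 mm high, near the robot. Origin: centre of underside.
- tape: Bystander: black tape measure, 60 by 35 by 55 mm. Origin: centre of underside.
- chisel: Bystander: wooden-handled screwdriver, 200 mm long, lying between the jars and the crate. Origin: under its middle.
- tin: Bystander: plain steel tin, 66 mm across, 80 mm high, beyond the jars to the right. Origin: centre of underside.
- glue: Bystander: white bottle, 56 mm across, 110 mm high, at the far right. Origin: centre of underside.
- offcut: Bystander: wooden offcut 160 by 45 by 20 mm, behind the crate. Origin: centre of underside.
Not all that is in view belongs to the job. What is shaped like the jar_a but yellow is not meant.

How it is judged:
By the outcome, as a careful person would: the job done as asked, in the order asked, and still so for the second after the job is handed in, while the arm keeps its last pose, push and grip.
It also fails if it takes over 72 s, if anything falls off the work surface, if the arm or the gripper's body presses on something with over 40 N, if the wrist force passes 120 N, or if a joint passes its speed limit or range.

### The arm

A 6-joint arm with a two-finger parallel gripper is mounted at the origin on the work surface. World frame = base frame: x ahead of the robot, y to its left, z up, the work surface at z = 0. Lengths are in m, angles in rad, forces in N, time in s.
With the tool pointing down it reaches from about 0.35 to 0.775 m from the base axis. Payload 5.5 kg.
Tool frame: the origin (TCP) lies at the very end of the fingers, on their centre line; the grasp point (between the pads) lies 19 mm behind it; x points along the fingers, y is the direction in which the jaws open and shut, and the axes are right-handed (so a half turn about x gives the same grasp; the last joint's range is limited). The gripper opens to 85 mm and grips with 20 to 120 N. Pads are 22 mm wide; open, the fingers measure 114 mm over their backs; the gripper's body (76 mm by 85 mm) begins 54 mm behind the grasp point. The pads swing forward as they close: fully open they stand 13 mm farther back than shut.
Start: joints at [1.059, 0.313, 0.046, 1.304, 0, 1.431], TCP at [0.209, 0.536, 0.231] pointing down, gripper open.
Joint ranges: [-2.76, 2.76], [-0.86, 1.69], [-1.03, 1.26], [-2.2, 2.34], [-1.47, 1.5], [-3.14, 3.14]. Speed limits (rad/s): [2.57, 2.57, 3.14, 3.14, 3.14, 3.14].

### API

Orientations are given as a unit quaternion [w, x, y, z].
In Python, from workcell import env gives the robot as it stands.
- The arm moves only by the tool servo_tool, never from a script. Its argument "increments" is a list of rows, each an object with "offset": the shift along the tool's x, y, z in cm, a list of three; "yaw": the turn about the tool's x in degrees. In form: [{"offset": [x, y, z], "yaw": yaw}, ...]. A call has exactly 8 rows; each row is the pose to reach, as a shift and turn from the pose commanded when the call began, along the tool's axes at that moment; what a row does not reach only later rows make up. A row lasts 1/10 s, in which the tool goes at most 50 mm and 8.59 degrees, less where a joint would pass 70% of its speed; a pose out of reach is approached as far as the arm can. A call with a gripper value outside its range is refused whole. "claw" is the opening, from 0 (shut) to 1 (fully open), set as the call begins (left out, the last holds). The fingers move at their own pace and stop on an object; "force" is the grip in N (left out, the last holds). Time passes only in rows, so rows that repeat a pose let the fingers close, or fill a call up. It gives the time, the measured TCP pose, the force and the opening at its end, in the units of the state.
- env.get_state(): the state, without advancing time (a new reading comes with each control period).
- env.read_camera(name): name is "scene" or "top"; returns (picture, depth): 384x512x3 uint8, red, green, blue; 384x512 float32, m along the optical axis (not along the pixel's ray), 0 where there is no reading.
- env.camera_model(name): a dict with "vertical_fov" (degrees; the focal length in pixels is half the picture's height over the tangent of half this angle, whatever the lens; pixels are square), "cx", "cy" (the principal point, pixels), "world_from_camera" (4x4, takes a point from camera to world coordinates). Camera axes: x right, y up, looking along -z (the intrinsics and any distortion apply to the point x, -y, -z); pixel columns grow to the right and rows downward; lengths in m; the calibration is good to about 2 mm. A picture is of the moment at which its call begins. camera_model takes no time and is no camera call.
- env.hand_in(): hands the job in, once; it reports no verdict.
The state is a dict: "clock": time; "joint_pos": joint angles; "qvel": joint speeds; "tau": joint torques, N m; "tcp_pos": TCP position; "orientation": TCP orientation; "wrist_force": force on the tool from outside, world axes, zero at the start; "ft_torque": the same for the moment, N m; "finger_gap": finger opening in m.
Only numpy, scipy, OpenCV 4.12 (cv2) and the standard library are available. Lean on these libraries where they do the work, as an engineer would, in place of code of your own. Each camera call takes 0.05 s, during which the arm holds its last target.

## Working session

There is one attempt and no reset: what is moved stays moved. The work goes in short steps, Python scripts to look and compute and a tool call to move; the robot and the scene stay as the last step left them, time stands still between calls to the robot, and variables do not carry over. Pictures are saved under pics/ and viewed, and the job is handed in when it is done.

Besides the shell and the picture viewer there is one more tool, called after "Call:" as name(argument=value, ...) on one line, values as JSON. servo_tool: Moves the arm, as the interface text tells. Its arguments: {"type":"object","properties":{"increments":{"type":"array","items":{"type":"object","properties":{"offset":{"type":"array","items":{"type":"number"}},"yaw":{"type":"number"}}}},"claw":{"type":"number"},"force":{"type":"number"}},"required":["increments"]}

```bash
mkdir -p pics; ls
python3 - <<'E'
from workcell import env
import cv2,numpy as np
print(env.get_state())
for n in("scene","top"):
    im,d=env.read_camera(n); print(n,env.camera_model(n),d.min(),d.max())
    cv2.imwrite(f"pics/{n}0.png",im[...,::-1]); np.savez(f"pics/{n}0.npz",im=im,d=d)
E
```

```text
pics
{'clock': 0.0, 'joint_pos': array([1.05937879e+00, 3.14017004e-01, 4.49735110e-02, 1.30357802e+00,
       2.05162874e-05, 1.43122319e+00]), 'qvel': array([ 0.00014042,  0.00036433,  0.00068051,  0.00029077, -0.00090005,
        0.00043834]), 'tau': array([-4.18797072e-05, -4.80621314e+01,  2.98536354e+01,  1.94122188e-02,
       -2.03210511e-04,  2.13411880e-05]), 'tcp_pos': array([0.20865731, 0.53526496, 0.23039717]), 'orientation': array([ 0.69470713,  0.1301016 ,  0.69513358, -0.1313198 ]), 'wrist_force': array([0.42304121, 0.02747652, 1.04794059]), 'ft_torque': array([ 0.04741758,  0.01631799, -0.01921024]), 'finger_gap': 0.08526831160091025}
scene {'vertical_fov': 48.9714666295162, 'cx': 253.0414837091397, 'cy': 188.96854986423813, 'world_from_camera': array([[ 0.78494964, -0.3819282 ,  0.48783697,  1.05445753],
       [ 0.61953427,  0.47674756, -0.62360969, -0.73498289],
       [ 0.00559904,  0.79173393,  0.61084044,  0.69520241],
       [ 0.        ,  0.        ,  0.        ,  1.        ]])} 0.0 3.930501
top {'vertical_fov': 57.449882993268986, 'cx': 262.1558977833322, 'cy': 196.12645197559223, 'world_from_camera': array([[-0.00803384,  0.97926615, -0.20241853,  0.38719553],
       [-0.99996035, -0.00708972,  0.00538881, -0.11869567],
       [ 0.00384199,  0.2024538 ,  0.97928428,  0.98316249],
       [ 0.        ,  0.        ,  0.        ,  1.        ]])} 0.0 1.880208
```

View pics/scene0.png

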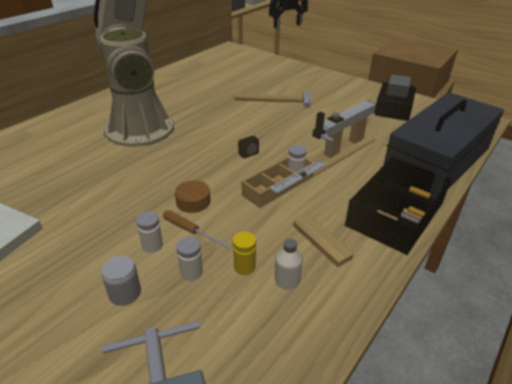

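View pics/top0.png

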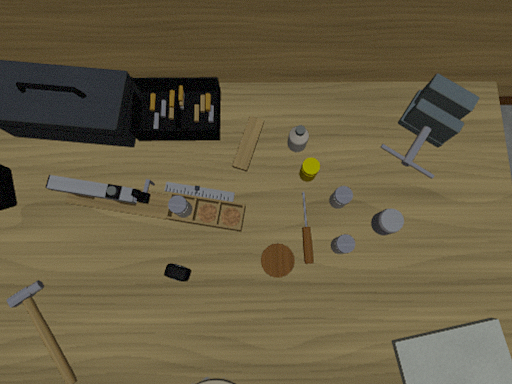

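```bash
cat > h.py <<'E'
import numpy as np,cv2
from workcell import env
def K(m):
    f=192/np.tan(np.radians(m["vertical_fov"]/2)); return f,m["cx"],m["cy"]
def onplane(n,u,v,z):
    m=env.camera_model(n); f,cx,cy=K(m); T=m["world_from_camera"]
    d=T[:3,:3]@np.array([(u-cx)/f,-(v-cy)/f,-1]); return T[:3,3]+d*(z-T[2,3])/d[2]
def proj(n,p):
    m=env.camera_model(n); f,cx,cy=K(m); q=np.linalg.inv(m["world_from_camera"])@np.append(p,1)
    return cx+f*q[0]/-q[2], cy-f*q[1]/-q[2]
def cloud(n,d):
    m=env.camera_model(n); f,cx,cy=K(m); T=m["world_from_camera"]
    v,u=np.mgrid[:384,:512]; P=np.stack([(u-cx)/f*d,-(v-cy)/f*d,-d],-1)
    return P@T[:3,:3].T+T[:3,3]
def crop(im,x0,y0,x1,y1,s,fn):
    c=cv2.resize(im[y0:y1,x0:x1,::-1],None,fx=s,fy=s,interpolation=cv2.INTER_CUBIC)
    c=cv2.convertScaleAbs(c,alpha=1.5)
    for x in range(x0,x1,10):
        cv2.putText(c,str(x),((x-x0)*s,8),0,.3,(0,255,0)); cv2.line(c,((x-x0)*s,8),((x-x0)*s,12),(0,255,0))
    for y in range(y0,y1,10):
        cv2.putText(c,str(y),(0,(y-y0)*s+4),0,.3,(0,255,0))
    cv2.imwrite(fn,c)
E
python3 - <<'E'
from h import *
t=np.load("pics/top0.npz"); s=np.load("pics/scene0.npz")
crop(t['im'],40,165,255,235,3,"pics/c1.png")
crop(t['im'],290,140,420,265,5,"pics/c2.png")
for n,a in(("top",t),("scene",s)):
    P=cloud(n,a['d'])
    print(n)
    for (u,v) in ([(343,191),(344,240),(390,217),(390,300),(300,300),(200,300),(100,250),(50,290),(430,300),(278,257),(178,203)] if n=="top" else [(148,218),(188,244),(122,266),(297,152),(193,190),(300,330),(60,180),(244,240)]):
        print((u,v),P[v,u].round(3))
E
```

```text
top
(343, 191) [ 0.585 -0.336  0.084]
(344, 240) [ 0.457 -0.332  0.086]
(390, 217) [ 0.516 -0.456  0.08 ]
(390, 300) [ 0.301 -0.468 -0.001]
(300, 300) [ 0.303 -0.224 -0.001]
(200, 300) [ 0.305  0.046 -0.   ]
(100, 250) [0.441 0.326 0.002]
(50, 290) [ 0.335  0.454 -0.001]
(430, 300) [ 0.3   -0.575  0.001]
(278, 257) [ 0.417 -0.165  0.038]
(178, 203) [0.555 0.094 0.091]
scene
(148, 218) [ 0.452 -0.335  0.084]
(188, 244) [ 0.576 -0.336  0.083]
(122, 266) [ 0.516 -0.455  0.079]
(297, 152) [ 1.054 -0.735  0.695]
(193, 190) [ 0.414 -0.163  0.038]
(300, 330) [ 0.838 -0.311 -0.   ]
(60, 180) [ 0.059 -0.328  0.001]
(244, 240) [ 0.658 -0.258  0.085]
```

Run:
```python
from h import *
s=np.load("pics/scene0.npz")
crop(s['im'],235,75,395,210,5,"pics/c3.png")
crop(s['im'],95,190,275,310,4,"pics/c4.png")
```

```text
(no output)
```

View pics/c1.png

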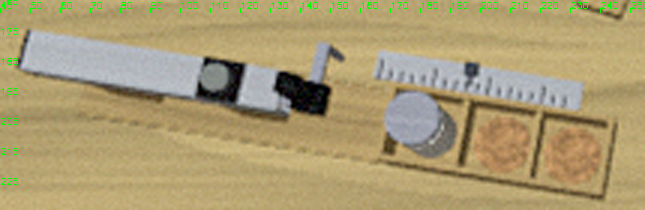

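View pics/c2.png

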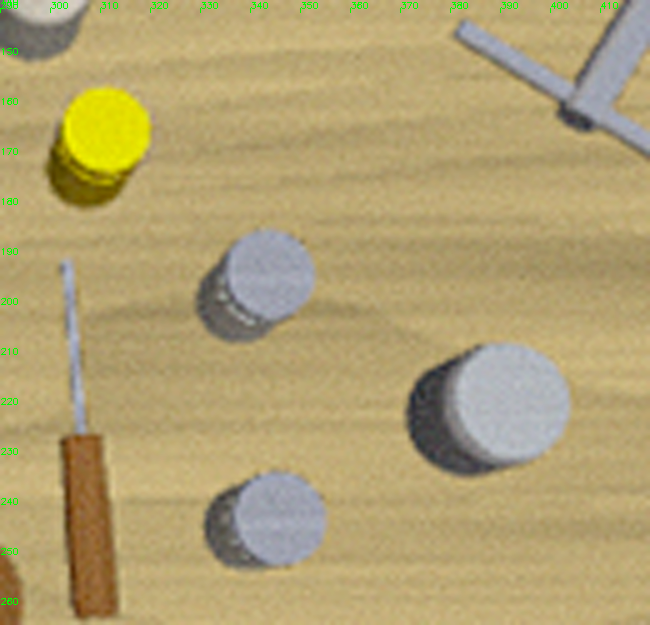

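View pics/c3.png

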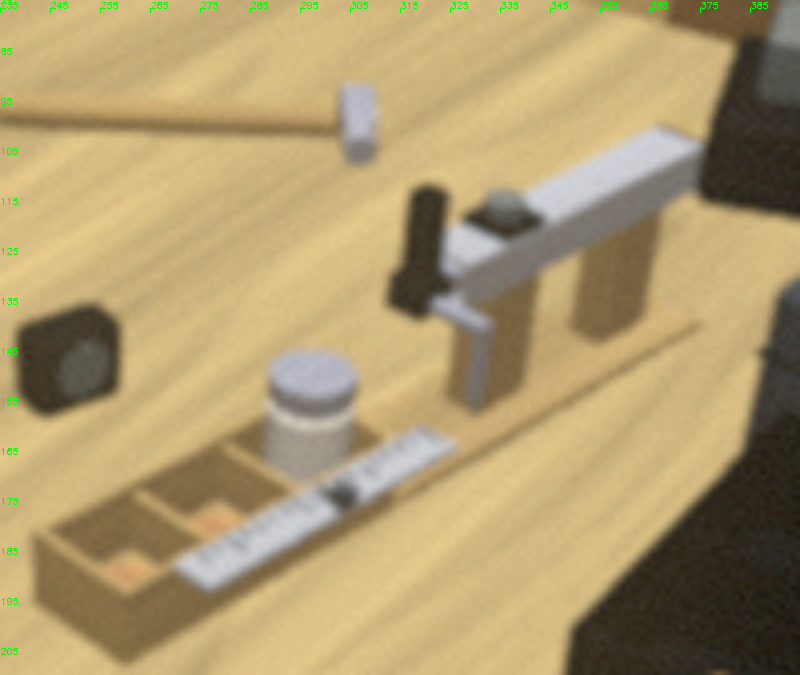

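View pics/c4.png

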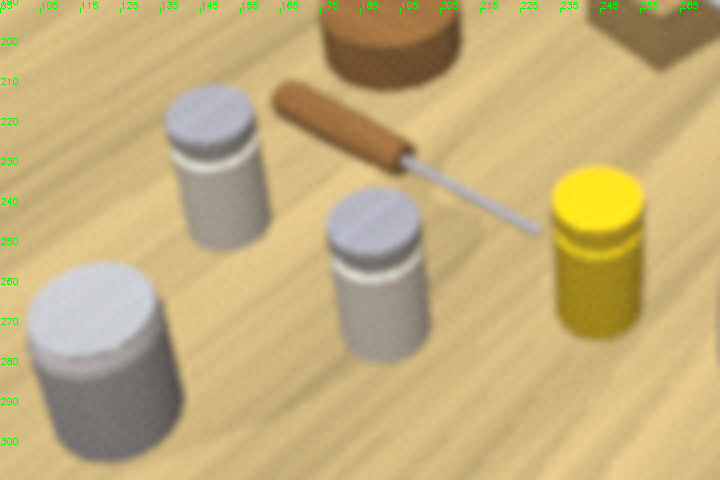

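Run:
```python
from h import *
t=np.load("pics/top0.npz"); s=np.load("pics/scene0.npz")
from scipy.spatial.transform import Rotation as R
q=env.get_state()['orientation']; print(R.from_quat([*q[1:],q[0]]).as_matrix().round(3))
for n,a in(("top",t),("scene",s)):
    P=cloud(n,a['d']); ok=a['d']>0
    print(n)
    for nm,c,z0,z1 in (("A",(.585,-.335),.078,.092),("B",(.455,-.335),.078,.092),("C",(.553,.1),.082,.1),("yel",(.658,-.258),.078,.092),("tin",(.516,-.456),.074,.088)):
        m=ok&(P[...,2]>z0)&(P[...,2]<z1)&(np.hypot(P[...,0]-c[0],P[...,1]-c[1])<.045)
        if m.sum()<5: print(nm,"none",m.sum());continue
        p=P[m]; (cx,cy),r=cv2.minEnclosingCircle((p[:,:2]*1000).astype(np.float32))
        print(nm,m.sum(),p.mean(0).round(4),"circ",round(cx,1),round(cy,1),round(r,1))
    # sleeve top
    m=ok&(P[...,2]>.119)&(P[...,2]<.129)&(P[...,1]>.1)&(P[...,0]>.5)&(P[...,0]<.7)&(P[...,1]<.55)
    p=P[m]
    if len(p)>10:
        print("sleeve",len(p),p[:,1].min(),p[:,1].max(),p.mean(0),cv2.minAreaRect((p[:,:2]*1000).astype(np.float32)))
    m=ok&(P[...,2]>.135)&(P[...,2]<.145)&(P[...,1]>.1)&(P[...,0]>.5)&(P[...,0]<.7)&(P[...,1]<.55); print("btn",m.sum(),P[m].mean(0))
    m=ok&(P[...,2]>.16)&(P[...,2]<.18)&(P[...,1]>.1)&(P[...,0]>.5)&(P[...,0]<.7)&(P[...,1]<.55); print("post",m.sum(),P[m].mean(0) if m.any() else 0)
    m=ok&(P[...,2]>.044)&(P[...,2]<.056)&(P[...,1]>-.15)&(P[...,0]>.45)&(P[...,0]<.7)&(P[...,1]<.2); p=P[m]; print("rim",m.sum(),cv2.minAreaRect((p[:,:2]*1000).astype(np.float32)))
```

```text
[[-0.001  0.363  0.932]
 [-0.001  0.932 -0.363]
 [-1.    -0.002 -0.   ]]
top
A 262 [ 0.5748 -0.3371  0.0849] circ 575.5 -338.2 24.4
B 277 [ 0.4478 -0.3352  0.0851] circ 447.7 -335.7 23.9
C 269 [0.5517 0.0959 0.0903] circ 551.8 96.7 24.2
yel 243 [ 0.654  -0.2543  0.085 ] circ 654.1 -254.7 24.2
tin 420 [ 0.5079 -0.461   0.0798] circ 507.7 -461.3 30.3
sleeve 1042 0.16562425332114086 0.4202988192583378 [0.58901161 0.31500719 0.12425013] ((585.8239135742188, 292.7311096191406), (257.0589904785156, 34.62967300415039), 80.32476806640625)
btn 93 [0.57619764 0.23782706 0.14075316]
post 65 [0.56574993 0.17674141 0.16886162]
rim 1059 ((555.4979248046875, 37.11072540283203), (223.27288818359375, 98.38785552978516), 80.51923370361328)
scene
A 356 [ 0.5798 -0.339   0.0842] circ 578.8 -337.2 24.8
B 290 [ 0.453  -0.3371  0.0841] circ 450.5 -335.3 25.3
C 168 [0.5567 0.094  0.0888] circ 555.5 96.9 25.3
yel 345 [ 0.6587 -0.2566  0.0842] circ 657.9 -253.9 24.9
tin 613 [ 0.5122 -0.4617  0.0796] circ 510.5 -459.9 31.3
sleeve 446 0.16510138552973963 0.4200373592047527 [0.59183172 0.30228696 0.1233312 ] ((586.6781616210938, 292.7166748046875), (256.58306884765625, 38.705162048339844), 80.66482543945312)
btn 72 [0.57670324 0.21767285 0.13931298]
post 42 [0.56974049 0.17693486 0.16652389]
rim 791 ((560.1962890625, 52.24980926513672), (255.100341796875, 101.0284423828125), 80.07185363769531)
```

Run:
```python
from h import *
t=np.load("pics/top0.npz"); s=np.load("pics/scene0.npz")
crop(t['im'],155,170,255,235,8,"pics/d1.png")
crop(t['im'],40,165,155,215,7,"pics/d2.png")
crop(s['im'],235,140,335,210,8,"pics/d3.png")
```

```text
(no output)
```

View pics/d1.png

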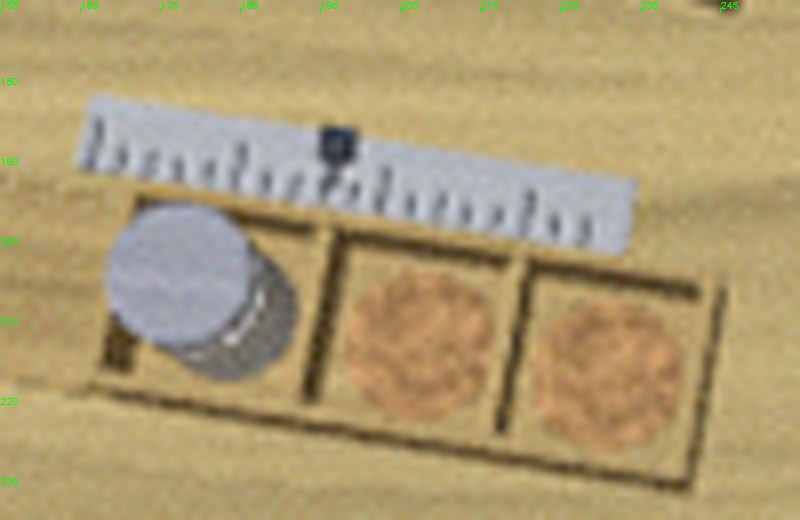

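View pics/d2.png

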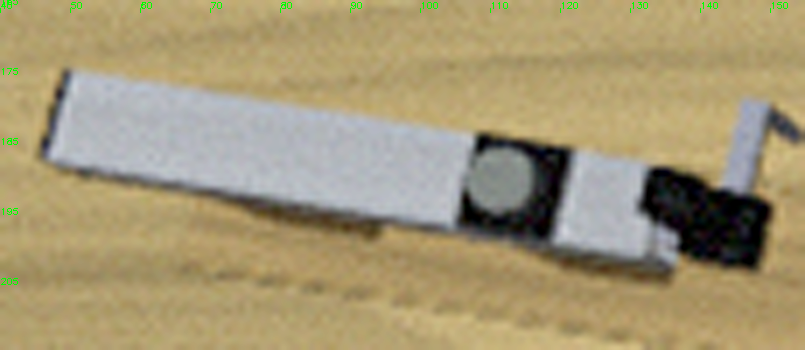

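View pics/d3.png

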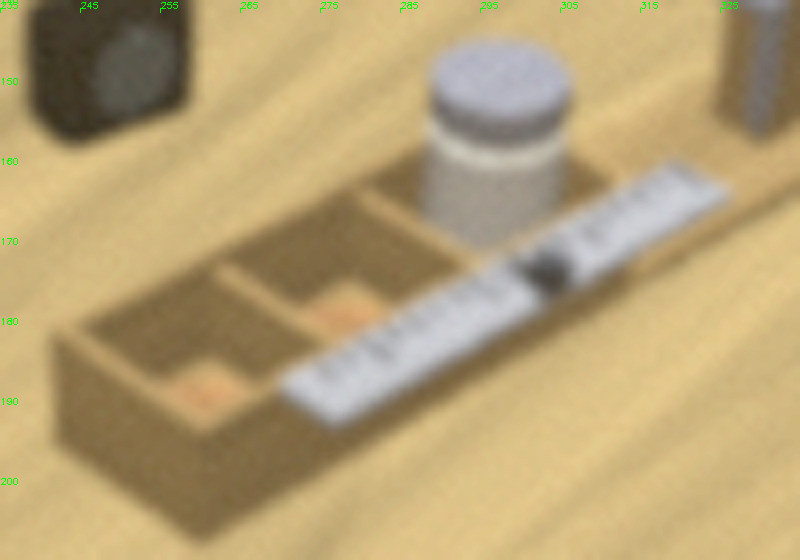

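```bash
cat > fit.py <<'E'
from h import *
from scipy.optimize import least_squares
obs=[("top",8,155,170,421,346,(0,0,.008)),("top",8,155,170,608,378,(0,-.067,.008)),
("top",7,40,165,499,180,(0,.220,.141)),("top",7,40,165,68,71,(.017,.393,.124)),("top",7,40,165,43,158,(-.017,.393,.124)),
("top",8,155,170,682,480,(-.036,-.103,.048)),("top",8,155,170,715,290,(.036,-.103,.048)),
("scene",8,235,140,55,333,(-.036,-.103,.048)),("scene",8,235,140,205,432,(.036,-.103,.048)),("scene",8,235,140,203,545,(.036,-.103,0)),("scene",8,235,140,55,443,(-.036,-.103,0)),
("scene",5,235,75,504,194,(0,.22,.141)),("scene",5,235,75,658,127,(-.017,.393,.124)),("scene",5,235,75,704,147,(.017,.393,.124))]
def w(p,q):
    c,s=np.cos(p[2]),np.sin(p[2]); return np.array([p[0]+c*q[0]-s*q[1],p[1]+s*q[0]+c*q[1],q[2]])
def res(p,obs):
    r=[]
    for n,s,x0,y0,x,y,q in obs:
        u,v=proj(n,w(p,q)); r+=[u-((x+.5)/s-.5+x0),v-((y+.5)/s-.5+y0)]
    return np.array(r)
if __name__=="__main__":
    for o in (obs,[o for o in obs if o[0]=="top"],[o for o in obs if o[0]=="scene"]):
        f=least_squares(res,[.55,.03,-.165],args=(o,)); print(f.x.round(4),np.degrees(f.x[2]).round(2)); print(f.fun.reshape(-1,2).round(1).tolist())
    p=least_squares(res,[.55,.03,-.165],args=(obs,)).x
    for q in [(0,0,0),(0,-.067,0),(0,.067,0),(0,.22,.141),(0,.15,.152),(.047,.15,.054)]: print(q,w(p,q).round(4))
E
python3 fit.py
```

```text
[ 0.542   0.031  -0.1677] -9.61
[[-0.0, -0.0], [0.1, -0.2], [0.3, -0.0], [-0.4, -0.1], [-0.6, 0.4], [0.4, 0.1], [0.9, -2.3], [-0.7, -1.1], [-0.5, -0.7], [-0.6, -0.0], [-0.5, -0.3], [0.4, 0.2], [0.4, -0.8], [0.5, -1.1]]
[ 0.5406  0.0314 -0.1734] -9.93
[[-0.2, 0.5], [-0.1, 0.4], [0.2, 0.0], [-0.3, -0.4], [-0.6, 0.1], [0.2, 0.9], [0.8, -1.5]]
[ 0.5439  0.0296 -0.1612] -9.24
[[-0.4, -0.5], [-0.0, -0.0], [-0.1, 0.7], [-0.2, 0.4], [0.4, 0.4], [0.1, -0.8], [0.2, -1.1]]
(0, 0, 0) [0.542 0.031 0.   ]
(0, -0.067, 0) [ 0.5308 -0.0351  0.    ]
(0, 0.067, 0) [0.5532 0.0971 0.    ]
(0, 0.22, 0.141) [0.5787 0.2479 0.141 ]
(0, 0.15, 0.152) [0.567  0.1789 0.152 ]
(0.047, 0.15, 0.054) [0.6134 0.1711 0.054 ]
```

```bash
cat > go.py <<'E'
import sys
from h import *
from scipy.spatial.transform import Rotation as R
def delta(x,y,z,yawdeg):
    s=env.get_state(); q=s['orientation']; M=R.from_quat([*q[1:],q[0]]).as_matrix()
    o=M.T@(np.array([x,y,z])-s['tcp_pos'])*100
    cur=np.degrees(np.arctan2(M[1,1],M[0,1])); 
    print("t",round(s['clock'],2),"tcp",s['tcp_pos'].round(4),"jaw ang",cur.round(2),"tilt",np.degrees(np.arccos(-M[2,0])).round(2),"gap",round(s['finger_gap'],4),"F",s['wrist_force'].round(1),"j",s['joint_pos'].round(2))
    print("offset cm",o.round(2),"yaw",round(cur-yawdeg,2))
if __name__=="__main__": delta(*map(float,sys.argv[1:5]))
E
python3 go.py .42 .1 .23 -9.6
```

```text
t 0.1 tcp [0.2087 0.5353 0.2305] jaw ang 68.7 tilt 0.09 gap 0.0853 F [ 0.3 -1.4 -0.3] j [1.06 0.31 0.05 1.3  0.   1.43]
offset cm [  0.1  -32.88  35.5 ] yaw 78.3
```

Call:
servo_tool(increments=[{"offset": [0,-3,3.3],"yaw": 8},{"offset": [0,-6.2,6.7],"yaw": 16},{"offset": [0,-9.4,10.1],"yaw": 24},{"offset": [0,-12.6,13.6],"yaw": 32},{"offset": [0,-15.8,17.1],"yaw": 40},{"offset": [0,-19,20.5],"yaw": 48},{"offset": [0,-22.2,24],"yaw": 56},{"offset": [0,-25.4,27.4],"yaw": 64}], claw=1, force=40)

```text
clock: 0.9
tcp_pos: [0.3721, 0.1977, 0.2311]
orientation: [0.519, 0.481, 0.519, -0.481]
wrist_force: [1.2, 0.2, 0.1]
finger_gap: 0.086
```

```bash
python3 go.py .45 -.3355 .2 -9.6
```

```text
t 0.9 tcp [0.3721 0.1977 0.2311] jaw ang 4.38 tilt 0.0 gap 0.086 F [1.2 0.2 0.1] j [ 0.3   0.02 -0.31  1.24  0.    1.79]
offset cm [ 3.11  3.69 53.76] yaw 13.98
```

Call:
servo_tool(increments=[{"offset": [0,0.3,4.5],"yaw": 2},{"offset": [0,0.6,9.3],"yaw": 4},{"offset": [0,0.9,14.1],"yaw": 6},{"offset": [0,1.3,18.9],"yaw": 8},{"offset": [0,1.6,23.7],"yaw": 10},{"offset": [0,2,28.5],"yaw": 12},{"offset": [0,2.3,33.3],"yaw": 14},{"offset": [0,2.6,38],"yaw": 14}])

```text
clock: 1.7
tcp_pos: [0.4286, -0.1791, 0.2311]
orientation: [0.457, 0.539, 0.458, -0.539]
wrist_force: [0.4, -0.1, 0.7]
finger_gap: 0.0853
```

```bash
python3 go.py .449 -.3355 .14 -9.6
```

```text
t 1.7 tcp [ 0.4286 -0.1791  0.2311] jaw ang -9.38 tilt 0.02 gap 0.0853 F [ 0.4 -0.1  0.7] j [-0.57  0.1  -0.22  1.25  0.    1.17]
offset cm [ 9.1   4.56 15.1 ] yaw 0.22
```

Call:
servo_tool(increments=[{"offset": [0,1.5,4.5],"yaw": 0.2},{"offset": [0,3,9.2],"yaw": 0.2},{"offset": [0,4.2,13],"yaw": 0.2},{"offset": [1,4.6,15.1],"yaw": 0.2},{"offset": [4,4.6,15.1],"yaw": 0.2},{"offset": [7.5,4.6,15.1],"yaw": 0.2},{"offset": [9.1,4.6,15.1],"yaw": 0.2},{"offset": [9.1,4.6,15.1],"yaw": 0.2}])

```text
clock: 2.5
tcp_pos: [0.4478, -0.3309, 0.1366]
orientation: [-0.454, -0.539, -0.46, 0.54]
wrist_force: [1.0, -0.6, -0.7]
finger_gap: 0.0854
```

```bash
python3 go.py .449 -.3355 .053 -9.6
python3 - <<'E'
from h import *
im,d=env.read_camera("scene"); crop(im,80,120,280,300,4,"pics/e1.png")
im,d=env.read_camera("top"); crop(im,280,150,420,270,5,"pics/e2.png")
E
```

```text
t 2.5 tcp [ 0.4478 -0.3309  0.1366] jaw ang -9.48 tilt 0.44 gap 0.0854 F [ 1.  -0.6 -0.7] j [-0.78  0.33 -0.17  1.08  0.    0.96]
offset cm [8.35 0.25 0.47] yaw 0.12
```

View pics/e1.png

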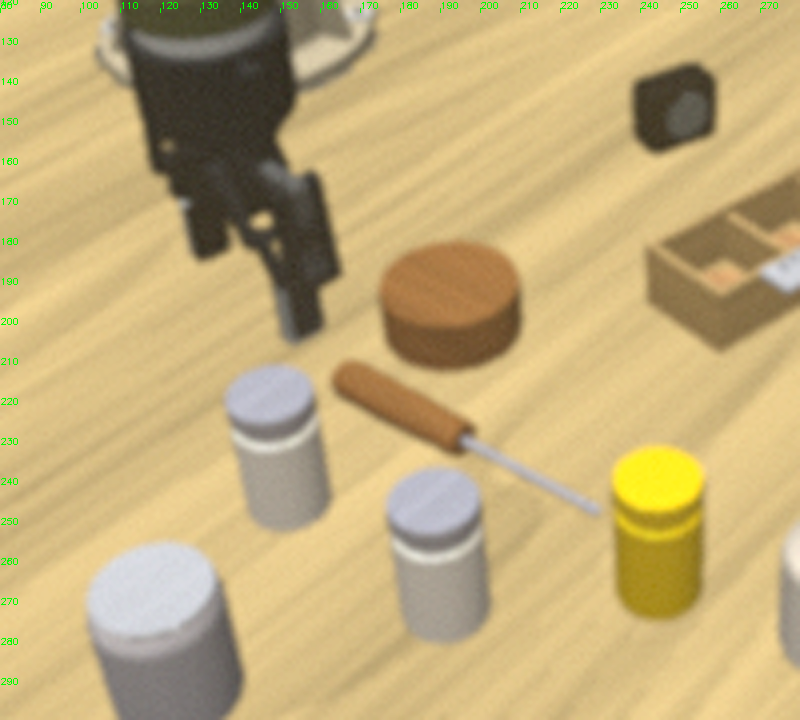

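View pics/e2.png

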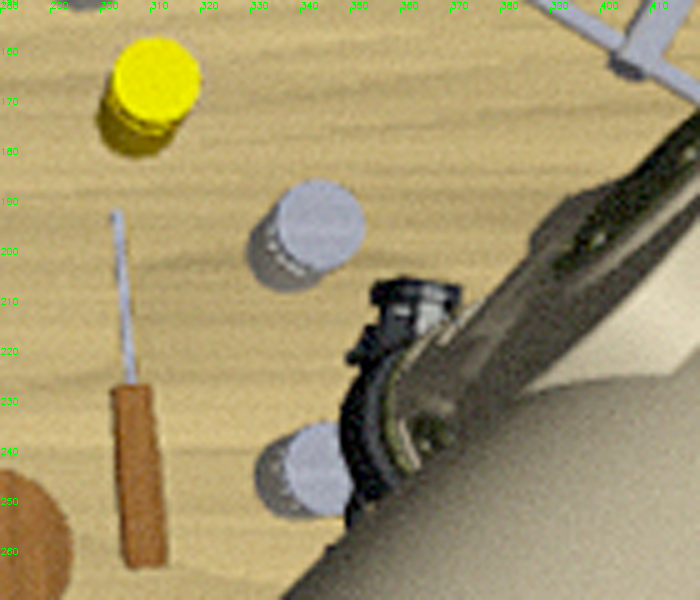

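```bash
python3 go.py .449 -.3355 .053 -9.6
```

```text
t 2.6 tcp [ 0.4497 -0.3327  0.1401] jaw ang -9.47 tilt 0.08 gap 0.0851 F [ 1.  -0.7  0.7] j [-0.78  0.33 -0.16  1.08  0.    0.96]
offset cm [ 8.71 -0.01  0.29] yaw 0.13
```

Call:
servo_tool(increments=[{"offset": [1,0,0.1],"yaw": 0},{"offset": [2.5,0,0.1],"yaw": 0},{"offset": [4,0,0.1],"yaw": 0},{"offset": [5.5,0,0.1],"yaw": 0},{"offset": [7,0,0.1],"yaw": 0},{"offset": [8.2,0,0.1],"yaw": 0},{"offset": [8.7,0,0.1],"yaw": 0},{"offset": [8.7,0,0.1],"yaw": 0}])

```text
clock: 3.4
tcp_pos: [0.4496, -0.3342, 0.0529]
orientation: [0.457, 0.54, 0.457, -0.54]
wrist_force: [-0.1, -0.4, 0.3]
finger_gap: 0.0854
```

Call:
servo_tool(increments=[{"offset": [0,0,0],"yaw": 0},{"offset": [0,0,0],"yaw": 0},{"offset": [0,0,0],"yaw": 0},{"offset": [0,0,0],"yaw": 0},{"offset": [0,0,0],"yaw": 0},{"offset": [0,0,0],"yaw": 0},{"offset": [0,0,0],"yaw": 0},{"offset": [0,0,0],"yaw": 0}], claw=0, force=40)

```text
clock: 4.2
tcp_pos: [0.4501, -0.3349, 0.0542]
orientation: [0.457, 0.54, 0.456, -0.54]
wrist_force: [-1.8, 0.3, 5.4]
finger_gap: 0.0468
```

```bash
python3 go.py .449 -.3355 .053 -9.6
python3 - <<'E'
from h import *
im,d=env.read_camera("scene"); crop(im,80,120,280,300,4,"pics/f1.png")
E
```

```text
t 4.2 tcp [ 0.4501 -0.3349  0.0542] jaw ang -9.51 tilt 0.08 gap 0.0468 F [-1.8  0.3  5.4] j [-0.78  0.4  -0.28  0.89 -0.    0.95]
offset cm [ 0.12 -0.1   0.08] yaw 0.09
```

View pics/f1.png

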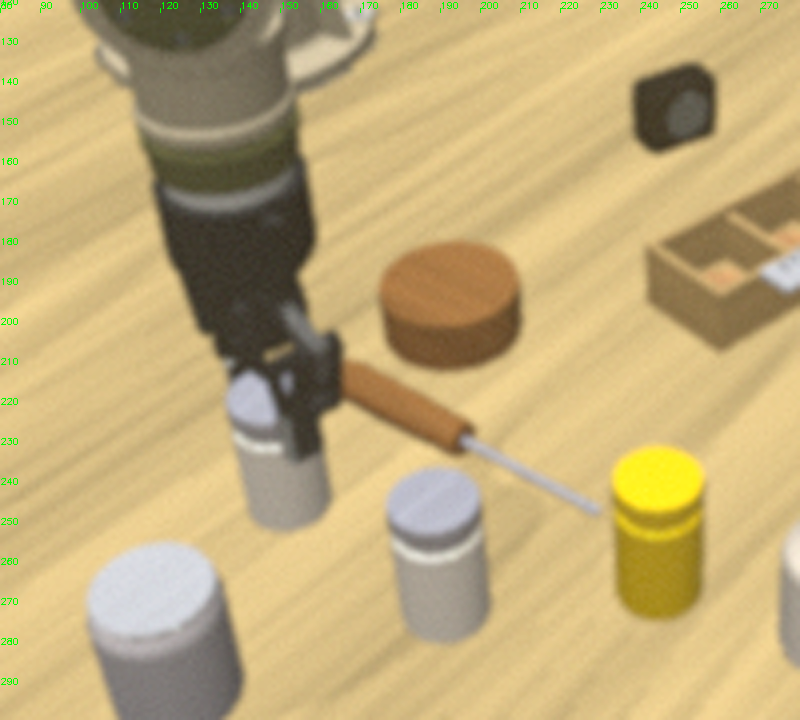

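Call:
servo_tool(increments=[{"offset": [-0.5,0,0],"yaw": 0},{"offset": [-1.5,0,0],"yaw": 0},{"offset": [-3,0,0],"yaw": 0},{"offset": [-5,0,0],"yaw": 0},{"offset": [-7,0,0],"yaw": 0},{"offset": [-8.5,0,0],"yaw": 0},{"offset": [-9.5,0,0],"yaw": 0},{"offset": [-9.8,0,0],"yaw": 0}])

```text
clock: 5.05
tcp_pos: [0.4502, -0.3349, 0.1526]
orientation: [0.458, 0.54, 0.456, -0.54]
wrist_force: [-0.6, -0.2, -1.8]
finger_gap: 0.0472
```

```bash
python3 go.py .5308 -.0351 .155 -9.6
```

```text
t 5.05 tcp [ 0.4502 -0.3349  0.1526] jaw ang -9.5 tilt 0.1 gap 0.0472 F [-0.6 -0.2 -1.8] j [-0.78  0.32 -0.14  1.11  0.    0.95]
offset cm [ -0.26   3.   -30.89] yaw 0.1
```

Call:
servo_tool(increments=[{"offset": [0,0.1,-1.5],"yaw": 0},{"offset": [0,0.4,-5],"yaw": 0},{"offset": [0,0.9,-9.5],"yaw": 0},{"offset": [0,1.4,-14.5],"yaw": 0},{"offset": [0,1.9,-19.5],"yaw": 0},{"offset": [0,2.4,-24.5],"yaw": 0},{"offset": [0,2.8,-28.5],"yaw": 0.1},{"offset": [0,3,-30.5],"yaw": 0.1}])

```text
clock: 5.85
tcp_pos: [0.5289, -0.0341, 0.1502]
orientation: [-0.457, -0.539, -0.458, 0.539]
wrist_force: [-0.1, -1.2, -1.8]
finger_gap: 0.0468
```

Call:
servo_tool(increments=[{"offset": [0,0,-0.4],"yaw": 0},{"offset": [0.5,0,-0.4],"yaw": 0},{"offset": [1.5,0,-0.4],"yaw": 0},{"offset": [2,0,-0.4],"yaw": 0},{"offset": [2,0,-0.4],"yaw": 0},{"offset": [2,0,-0.4],"yaw": 0},{"offset": [2,0,-0.4],"yaw": 0},{"offset": [2,0,-0.4],"yaw": 0}])

```text
clock: 6.65
tcp_pos: [0.5306, -0.035, 0.1316]
orientation: [0.456, 0.54, 0.456, -0.54]
wrist_force: [1.1, 0.3, -2.6]
finger_gap: 0.0466
```

```bash
python3 - <<'E'
from h import *
im,d=env.read_camera("scene"); crop(im,200,80,360,210,5,"pics/g1.png")
im,d=env.read_camera("top"); crop(im,150,150,290,250,5,"pics/g2.png")
E
python3 go.py .5308 -.0351 .062 -9.6
```

```text
t 6.75 tcp [ 0.5306 -0.0348  0.1316] jaw ang -9.61 tilt 0.04 gap 0.0468 F [-0.5  0.3 -2.1] j [-0.22  0.28 -0.25  1.04  0.    1.52]
offset cm [6.96 0.02 0.02] yaw -0.01
```

View pics/g1.png

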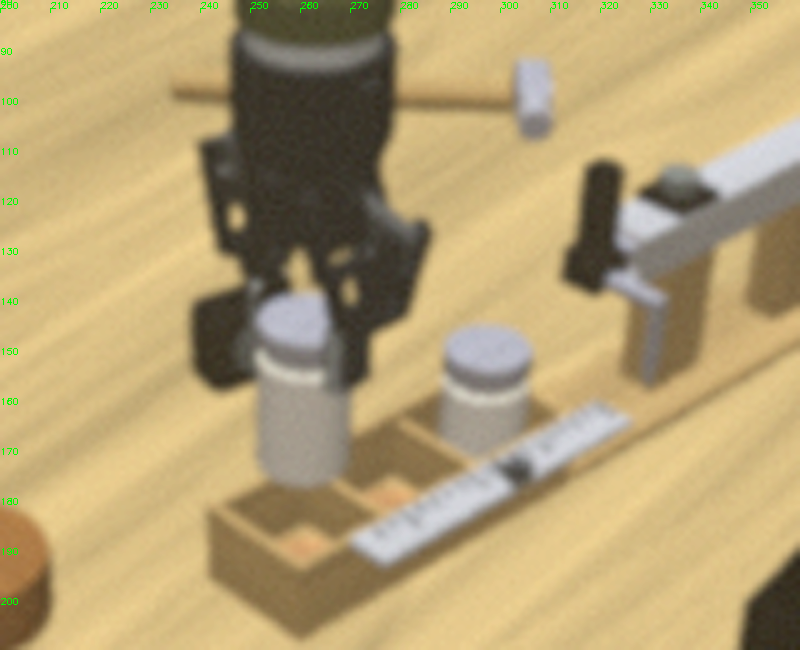

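View pics/g2.png

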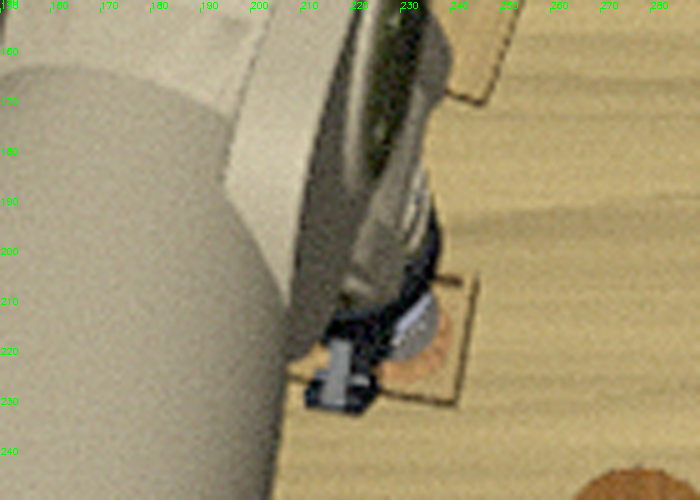

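Call:
servo_tool(increments=[{"offset": [1,0,0],"yaw": 0},{"offset": [2.5,0,0],"yaw": 0},{"offset": [4,0,0],"yaw": 0},{"offset": [5.2,0,0],"yaw": 0},{"offset": [6,0,0],"yaw": 0},{"offset": [6.5,0,0],"yaw": 0},{"offset": [6.8,0,0],"yaw": 0},{"offset": [6.8,0,0],"yaw": 0}])

```text
clock: 7.55
tcp_pos: [0.5304, -0.0346, 0.0632]
orientation: [0.456, 0.54, 0.456, -0.54]
wrist_force: [-0.7, -0.4, -1.8]
finger_gap: 0.0472
```

```bash
python3 go.py .5308 -.0351 .062 -9.6
```

```text
t 7.55 tcp [ 0.5304 -0.0346  0.0632] jaw ang -9.6 tilt 0.0 gap 0.0472 F [-0.7 -0.4 -1.8] j [-0.22  0.34 -0.35  0.88  0.    1.52]
offset cm [0.12 0.04 0.04] yaw -0.0
```

Not touching yet; creep down.

Call:
servo_tool(increments=[{"offset": [0.05,0,0],"yaw": 0},{"offset": [0.1,0,0],"yaw": 0},{"offset": [0.15,0,0],"yaw": 0},{"offset": [0.15,0,0],"yaw": 0},{"offset": [0.15,0,0],"yaw": 0},{"offset": [0.15,0,0],"yaw": 0},{"offset": [0.15,0,0],"yaw": 0},{"offset": [0.15,0,0],"yaw": 0}])

```text
clock: 8.35
tcp_pos: [0.5308, -0.0347, 0.0622]
orientation: [0.457, 0.54, 0.456, -0.54]
wrist_force: [-1.1, 0.5, 3.1]
finger_gap: 0.0474
```

Call:
servo_tool(increments=[{"offset": [0,0,0],"yaw": 0},{"offset": [0,0,0],"yaw": 0},{"offset": [0,0,0],"yaw": 0},{"offset": [0,0,0],"yaw": 0},{"offset": [-1,0,0],"yaw": 0},{"offset": [-4,0,0],"yaw": 0},{"offset": [-8,0,0],"yaw": 0},{"offset": [-11,0,0],"yaw": 0}], claw=0.85)

```text
clock: 9.15
tcp_pos: [0.5308, -0.0347, 0.1745]
orientation: [0.457, 0.54, 0.456, -0.54]
wrist_force: [0.3, -0.2, 0.1]
finger_gap: 0.0727
```

```bash
python3 go.py .577 -.338 .17 -9.6;  python3 - <<'E'
from h import *
im,d=env.read_camera("scene"); crop(im,200,80,360,210,5,"pics/k1.png")
E
```

```text
t 9.15 tcp [ 0.5308 -0.0347  0.1745] jaw ang -9.6 tilt 0.1 gap 0.0727 F [ 0.3 -0.2  0.1] j [-0.22  0.25 -0.18  1.14  0.    1.52]
offset cm [ 0.47  9.62 29.13] yaw -0.0
```

View pics/k1.png

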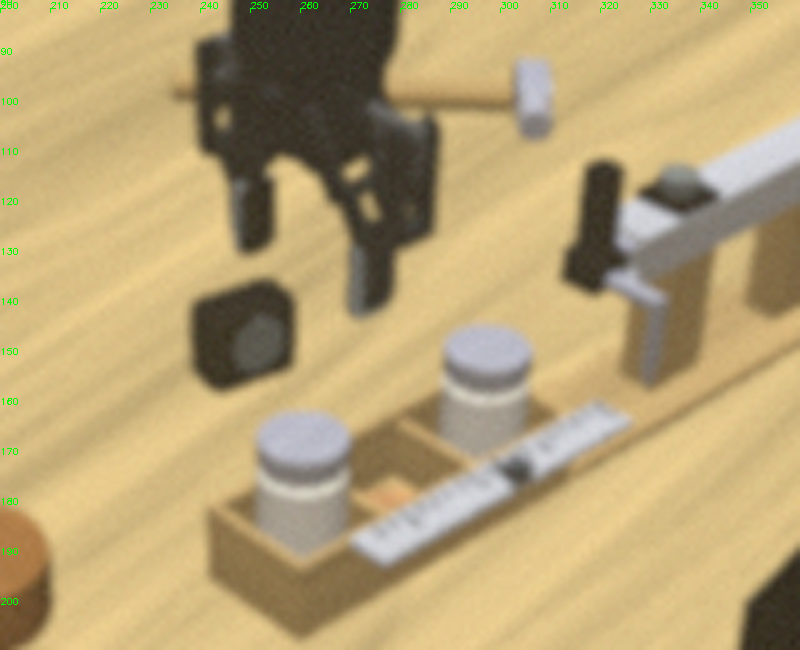

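Call:
servo_tool(increments=[{"offset": [0,0.6,2],"yaw": 0},{"offset": [0,2,6.5],"yaw": 0},{"offset": [0,3.6,11],"yaw": 0},{"offset": [0,5.1,15.5],"yaw": 0},{"offset": [0,6.6,20],"yaw": 0},{"offset": [0,8,24.5],"yaw": 0},{"offset": [0,9.3,28],"yaw": 0},{"offset": [0,9.6,29.1],"yaw": 0}], claw=1)

```text
clock: 10.0
tcp_pos: [0.5766, -0.3418, 0.1716]
orientation: [-0.456, -0.541, -0.455, 0.541]
wrist_force: [1.3, 0.8, -0.7]
finger_gap: 0.0855
```

Call:
servo_tool(increments=[{"offset": [1,0,0],"yaw": 0},{"offset": [3,0,0],"yaw": 0},{"offset": [4,0,0],"yaw": 0},{"offset": [4,0,0],"yaw": 0},{"offset": [4,0,0],"yaw": 0},{"offset": [4,0,0],"yaw": 0},{"offset": [4,0,0],"yaw": 0},{"offset": [4,0,0],"yaw": 0}])

```text
clock: 10.8
tcp_pos: [0.5769, -0.3377, 0.1326]
orientation: [0.457, 0.54, 0.456, -0.54]
wrist_force: [0.1, 1.0, -0.5]
finger_gap: 0.0854
```

```bash
python3 - <<'E'
from h import *
im,d=env.read_camera("scene"); crop(im,80,120,280,300,4,"pics/m1.png")
E
python3 go.py .577 -.338 .053 -9.6
```

```text
t 10.85 tcp [ 0.5768 -0.3377  0.1324] jaw ang -9.6 tilt 0.05 gap 0.0855 F [-0.6  0.3 -0.6] j [-0.65  0.53  0.14  1.17  0.    1.09]
offset cm [7.94 0.02 0.02] yaw -0.0
```

View pics/m1.png

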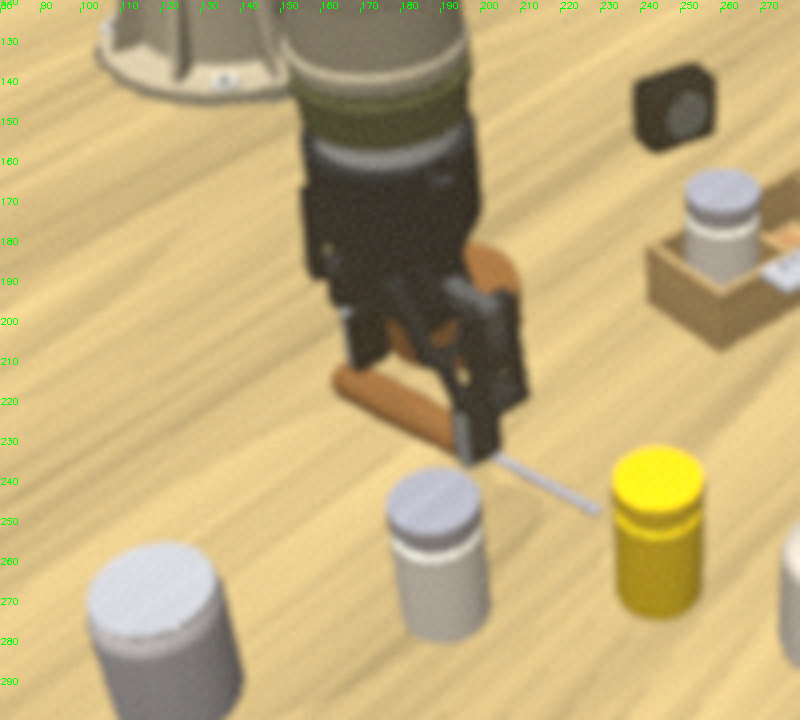

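Call:
servo_tool(increments=[{"offset": [1,0,0],"yaw": 0},{"offset": [2.5,0,0],"yaw": 0},{"offset": [4,0,0],"yaw": 0},{"offset": [5.5,0,0],"yaw": 0},{"offset": [7,0,0],"yaw": 0},{"offset": [7.7,0,0],"yaw": 0},{"offset": [7.9,0,0],"yaw": 0},{"offset": [7.9,0,0],"yaw": 0}])

```text
clock: 11.65
tcp_pos: [0.5764, -0.3376, 0.0526]
orientation: [0.456, 0.54, 0.457, -0.54]
wrist_force: [-0.3, 0.6, -0.1]
finger_gap: 0.0852
```

Call:
servo_tool(increments=[{"offset": [0,0,0],"yaw": 0},{"offset": [0,0,0],"yaw": 0},{"offset": [0,0,0],"yaw": 0},{"offset": [0,0,0],"yaw": 0},{"offset": [0,0,0],"yaw": 0},{"offset": [0,0,0],"yaw": 0},{"offset": [0,0,0],"yaw": 0},{"offset": [0,0,0],"yaw": 0}], claw=0, force=40)

```text
clock: 12.45
tcp_pos: [0.5768, -0.3379, 0.0538]
orientation: [0.457, 0.54, 0.456, -0.54]
wrist_force: [-1.7, 0.7, 4.8]
finger_gap: 0.0469
```

Call:
servo_tool(increments=[{"offset": [-0.5,0,0],"yaw": 0},{"offset": [-1.5,0,0],"yaw": 0},{"offset": [-3,0,0],"yaw": 0},{"offset": [-5,0,0],"yaw": 0},{"offset": [-7,0,0],"yaw": 0},{"offset": [-9,0,0],"yaw": 0},{"offset": [-11,0,0],"yaw": 0},{"offset": [-12,0,0],"yaw": 0}])

```text
clock: 13.25
tcp_pos: [0.5771, -0.338, 0.1751]
orientation: [0.457, 0.54, 0.456, -0.54]
wrist_force: [0.1, 0.0, -1.7]
finger_gap: 0.0467
```

```bash
python3 - <<'E'
from h import *
im,d=env.read_camera("scene"); crop(im,80,100,280,300,3,"pics/n1.png")
E
python3 go.py .542 .031 .173 -9.6
```

```text
t 13.3 tcp [ 0.5775 -0.3383  0.1761] jaw ang -9.6 tilt 0.24 gap 0.0471 F [ 1.2 -0.5 -1.7] j [-0.65  0.51  0.21  1.27  0.    1.09]
offset cm [  0.21  -9.66 -35.82] yaw 0.0
```

View pics/n1.png

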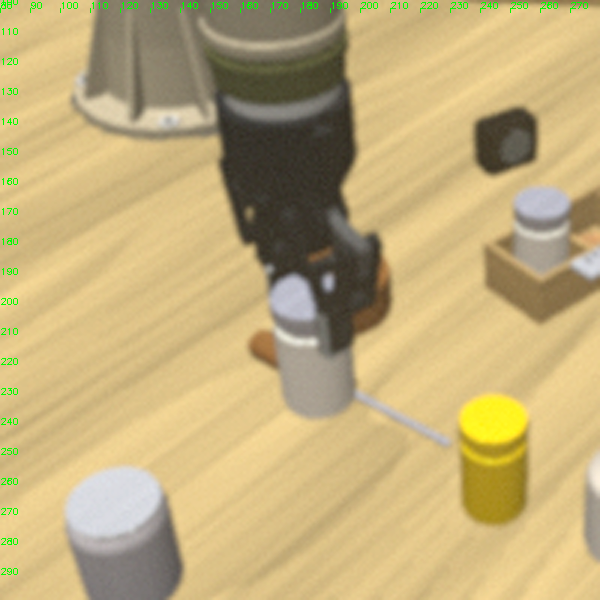

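Call:
servo_tool(increments=[{"offset": [0,-0.3,-1],"yaw": 0},{"offset": [0,-1.1,-4],"yaw": 0},{"offset": [0,-2.1,-8],"yaw": 0},{"offset": [0,-3.2,-12],"yaw": 0},{"offset": [0,-4.3,-16],"yaw": 0},{"offset": [0,-5.4,-20],"yaw": 0},{"offset": [0,-6.5,-24],"yaw": 0},{"offset": [0,-7.5,-28],"yaw": 0}])

```text
clock: 14.1
tcp_pos: [0.5473, -0.0465, 0.1712]
orientation: [-0.456, -0.54, -0.457, 0.541]
wrist_force: [1.4, 0.2, -2.5]
finger_gap: 0.0468
```

Call:
servo_tool(increments=[{"offset": [0,-0.8,-3],"yaw": 0},{"offset": [0,-1.5,-5.6],"yaw": 0},{"offset": [0,-2,-7.2],"yaw": 0},{"offset": [0,-2.15,-7.8],"yaw": 0},{"offset": [0,-2.15,-7.8],"yaw": 0},{"offset": [0,-2.15,-7.8],"yaw": 0},{"offset": [0,-2.15,-7.8],"yaw": 0},{"offset": [0,-2.15,-7.8],"yaw": 0}])

```text
clock: 14.9
tcp_pos: [0.5412, 0.0306, 0.1726]
orientation: [-0.456, -0.54, -0.456, 0.54]
wrist_force: [-0.1, -0.6, -2.3]
finger_gap: 0.0468
```

```bash
python3 - <<'E'
from h import *
im,d=env.read_camera("scene"); crop(im,200,80,360,210,5,"pics/o1.png")
E
python3 go.py .542 .031 .062 -9.6
```

```text
t 14.95 tcp [0.5412 0.0307 0.1727] jaw ang -9.68 tilt 0.0 gap 0.0469 F [ 0.5  0.1 -1.2] j [-0.09  0.27 -0.15  1.14 -0.    1.65]
offset cm [11.07  0.07 -0.05] yaw -0.08
```

View pics/o1.png

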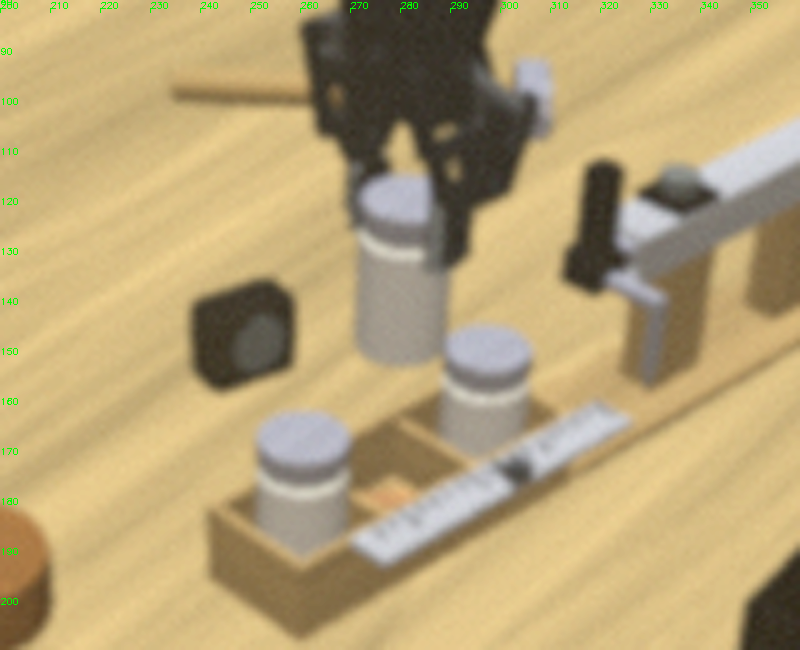

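Call:
servo_tool(increments=[{"offset": [1.5,0.05,0],"yaw": 0},{"offset": [4,0.05,0],"yaw": 0},{"offset": [6.5,0.05,0],"yaw": 0},{"offset": [8.5,0.05,0],"yaw": 0},{"offset": [9.8,0.05,0],"yaw": 0},{"offset": [10.5,0.05,0],"yaw": 0},{"offset": [10.9,0.05,0],"yaw": 0},{"offset": [10.9,0.05,0],"yaw": 0}])

```text
clock: 15.75
tcp_pos: [0.5416, 0.0312, 0.0638]
orientation: [0.456, 0.54, 0.456, -0.54]
wrist_force: [-0.4, 0.2, -2.5]
finger_gap: 0.0468
```

```bash
python3 go.py .542 .031 .062 -9.6
```

```text
t 15.75 tcp [0.5416 0.0312 0.0638] jaw ang -9.62 tilt 0.01 gap 0.0468 F [-0.4  0.2 -2.5] j [-0.09  0.36 -0.32  0.89  0.    1.65]
offset cm [0.18 0.04 0.01] yaw -0.02
```

Call:
servo_tool(increments=[{"offset": [0.05,0,0],"yaw": 0},{"offset": [0.1,0,0],"yaw": 0},{"offset": [0.15,0,0],"yaw": 0},{"offset": [0.2,0,0],"yaw": 0},{"offset": [0.2,0,0],"yaw": 0},{"offset": [0.2,0,0],"yaw": 0},{"offset": [0.2,0,0],"yaw": 0},{"offset": [0.2,0,0],"yaw": 0}])

```text
clock: 16.55
tcp_pos: [0.5416, 0.0314, 0.0618]
orientation: [0.456, 0.54, 0.456, -0.54]
wrist_force: [-0.2, -0.2, -2.1]
finger_gap: 0.0469
```

Call:
servo_tool(increments=[{"offset": [0.05,0,0],"yaw": 0},{"offset": [0.1,0,0],"yaw": 0},{"offset": [0.15,0,0],"yaw": 0},{"offset": [0.15,0,0],"yaw": 0},{"offset": [0.15,0,0],"yaw": 0},{"offset": [0.15,0,0],"yaw": 0},{"offset": [0.15,0,0],"yaw": 0},{"offset": [0.15,0,0],"yaw": 0}])

```text
clock: 17.35
tcp_pos: [0.5416, 0.0315, 0.0617]
orientation: [0.457, 0.54, 0.456, -0.54]
wrist_force: [-4.2, 0.5, 9.3]
finger_gap: 0.0472
```

Firm contact. Release and rise.

Call:
servo_tool(increments=[{"offset": [-0.05,0,0],"yaw": 0},{"offset": [-0.05,0,0],"yaw": 0},{"offset": [-0.05,0,0],"yaw": 0},{"offset": [-0.05,0,0],"yaw": 0},{"offset": [-1,0,0],"yaw": 0},{"offset": [-4,0,0],"yaw": 0},{"offset": [-8.5,0,0],"yaw": 0},{"offset": [-13.5,0,0],"yaw": 0}], claw=0.85)

```text
clock: 18.15
tcp_pos: [0.5405, 0.0315, 0.1962]
orientation: [-0.456, -0.539, -0.457, 0.541]
wrist_force: [1.6, -0.0, -1.2]
finger_gap: 0.0728
```

```bash
python3 - <<'E'
from h import *
im,d=env.read_camera("scene"); crop(im,200,80,360,210,5,"pics/q1.png")
E
python3 go.py .5785 .2475 .2 -9.6
```

```text
t 18.2 tcp [0.5448 0.0312 0.206 ] jaw ang -9.6 tilt 0.66 gap 0.0727 F [ 2.3 -0.4  6.3] j [-0.09  0.26 -0.09  1.21  0.    1.65]
offset cm [  0.62  -0.29 -21.89] yaw 0.0
```

View pics/q1.png

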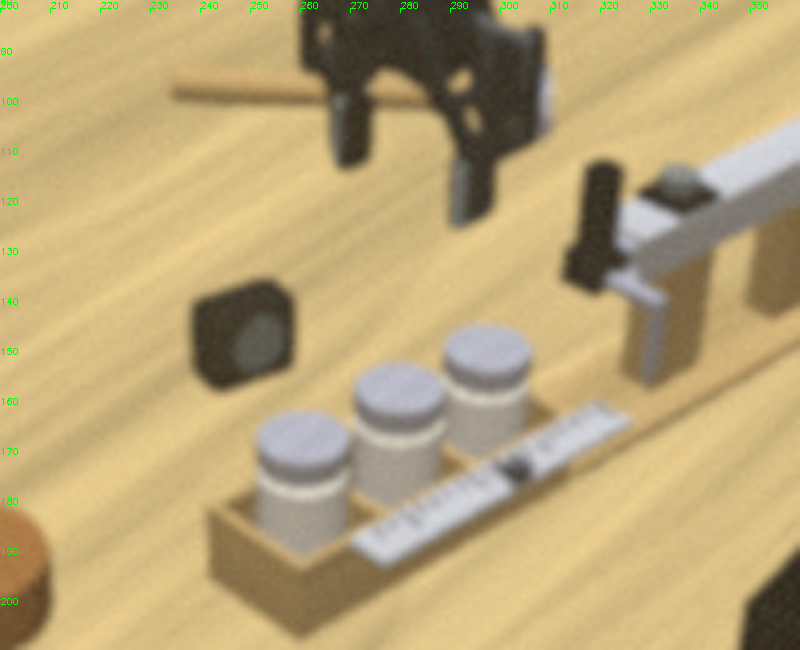

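Call:
servo_tool(increments=[{"offset": [-1,0,-1],"yaw": 0},{"offset": [-1.5,0,-4],"yaw": 0},{"offset": [-1.5,0,-8],"yaw": 0},{"offset": [-1.5,0,-12.5],"yaw": 0},{"offset": [-1.5,0,-16.5],"yaw": 0},{"offset": [-1.5,0,-20],"yaw": 0},{"offset": [-1.5,0,-21.5],"yaw": 0},{"offset": [-1.5,0,-21.9],"yaw": 0}], claw=0)

```text
clock: 19.0
tcp_pos: [0.5774, 0.2491, 0.2091]
orientation: [-0.457, -0.539, -0.457, 0.54]
wrist_force: [0.6, -1.1, -1.0]
finger_gap: 0.0001
```

Call:
servo_tool(increments=[{"offset": [1,0,0],"yaw": 0},{"offset": [3,0,0],"yaw": 0},{"offset": [5,0,0],"yaw": 0},{"offset": [5,0,0],"yaw": 0},{"offset": [5,0,0],"yaw": 0},{"offset": [5,0,0],"yaw": 0},{"offset": [5,0,0],"yaw": 0},{"offset": [5,0,0],"yaw": 0}])

```text
clock: 19.8
tcp_pos: [0.5787, 0.2473, 0.1614]
orientation: [0.457, 0.541, 0.456, -0.54]
wrist_force: [0.4, 0.7, 0.4]
finger_gap: -0.0001
```

```bash
python3 - <<'E'
from h import *
im,d=env.read_camera("scene"); crop(im,260,40,400,170,5,"pics/r1.png")
im,d=env.read_camera("top"); crop(im,40,150,180,250,5,"pics/r2.png")
E
python3 go.py .5785 .2475 .133 -9.6
```

```text
t 19.9 tcp [0.5784 0.2474 0.1609] jaw ang -9.6 tilt 0.07 gap -0.0003 F [-0.9  0.2  0.7] j [0.28 0.44 0.06 1.19 0.   2.02]
offset cm [ 2.79  0.01 -0.01] yaw -0.0
```

View pics/r1.png

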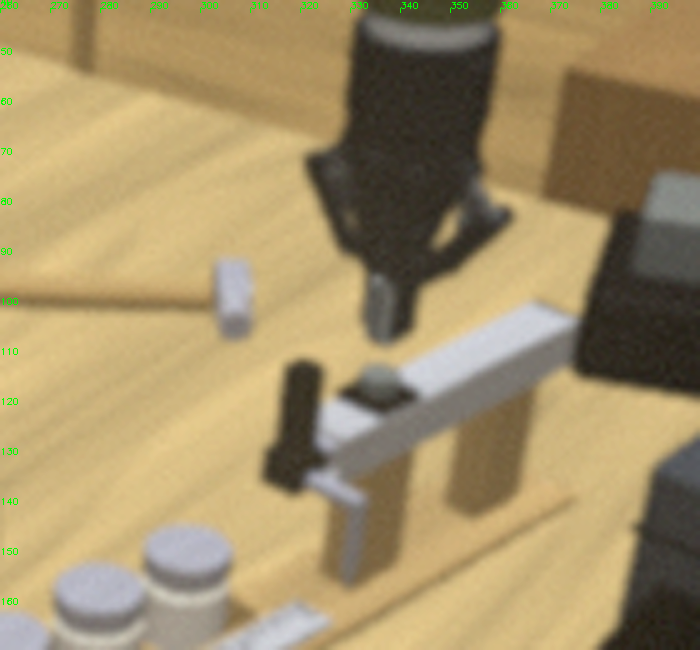

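View pics/r2.png

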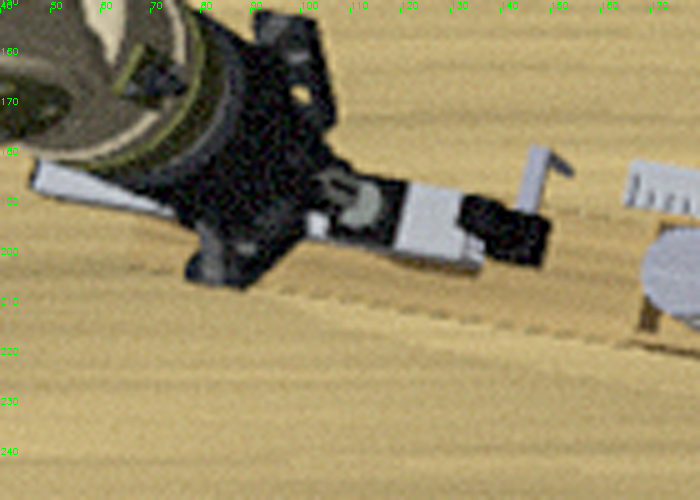

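Call:
servo_tool(increments=[{"offset": [0.8,0,0],"yaw": 0},{"offset": [1.6,0,0],"yaw": 0},{"offset": [1.9,0,0],"yaw": 0},{"offset": [2.2,0,0],"yaw": 0},{"offset": [2.4,0,0],"yaw": 0},{"offset": [2.6,0,0],"yaw": 0},{"offset": [2.7,0,0],"yaw": 0},{"offset": [2.7,0,0],"yaw": 0}])

```text
clock: 20.7
tcp_pos: [0.5783, 0.2474, 0.1332]
orientation: [0.456, 0.54, 0.456, -0.54]
wrist_force: [-0.4, -1.5, -0.2]
finger_gap: -0.0
```

```bash
python3 go.py .5785 .2475 .133 -9.6
```

```text
t 20.7 tcp [0.5783 0.2474 0.1332] jaw ang -9.6 tilt 0.03 gap -0.0 F [-0.4 -1.5 -0.2] j [0.28 0.46 0.02 1.13 0.   2.02]
offset cm [ 0.02  0.02 -0.01] yaw -0.0
```

Call:
servo_tool(increments=[{"offset": [0.05,0,0],"yaw": 0},{"offset": [0.1,0,0],"yaw": 0},{"offset": [0.15,0,0],"yaw": 0},{"offset": [0.2,0,0],"yaw": 0},{"offset": [0.2,0,0],"yaw": 0},{"offset": [0.2,0,0],"yaw": 0},{"offset": [0.2,0,0],"yaw": 0},{"offset": [0.2,0,0],"yaw": 0}])

```text
clock: 21.5
tcp_pos: [0.5786, 0.2474, 0.1331]
orientation: [0.457, 0.541, 0.456, -0.539]
wrist_force: [-2.9, -0.2, 9.4]
finger_gap: -0.0004
```

```bash
python3 go.py .5785 .2475 .133 -9.6
python3 - <<'E'
from h import *
im,d=env.read_camera("scene"); crop(im,260,40,400,170,5,"pics/s1.png")
E
```

```text
t 21.5 tcp [0.5786 0.2474 0.1331] jaw ang -9.61 tilt 0.13 gap -0.0004 F [-2.9 -0.2  9.4] j [ 0.28  0.46  0.02  1.13 -0.    2.02]
offset cm [ 0.01 -0.01 -0.01] yaw -0.01
```

View pics/s1.png

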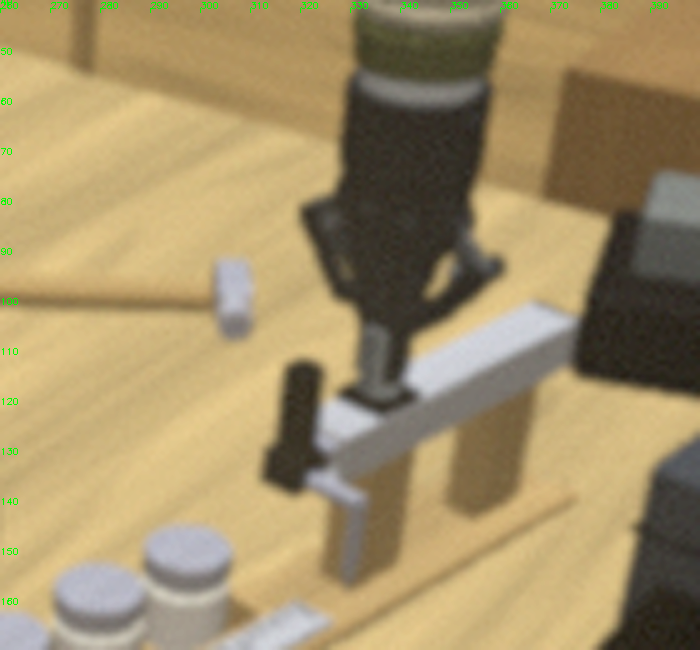

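Call:
servo_tool(increments=[{"offset": [-1,0,0],"yaw": 0},{"offset": [-3,0,0],"yaw": 0},{"offset": [-6,0,0],"yaw": 0},{"offset": [-8,0,0],"yaw": 0},{"offset": [-8.2,0,2],"yaw": 0},{"offset": [-8.2,0,5],"yaw": 0},{"offset": [-8.2,0,6.8],"yaw": 0},{"offset": [-8.2,0,7],"yaw": 0}])

```text
clock: 22.35
tcp_pos: [0.5658, 0.1757, 0.2128]
orientation: [-0.455, -0.54, -0.456, 0.541]
wrist_force: [0.4, 1.2, 0.0]
finger_gap: -0.0002
```

Call:
servo_tool(increments=[{"offset": [0,0,0],"yaw": 0},{"offset": [0,0,0],"yaw": 0},{"offset": [0.5,0,0],"yaw": 0},{"offset": [1,0,0],"yaw": 0},{"offset": [1,0,0],"yaw": 0},{"offset": [1,0,0],"yaw": 0},{"offset": [1,0,0],"yaw": 0},{"offset": [1,0,0],"yaw": 0}], claw=0.7)

```text
clock: 23.15
tcp_pos: [0.5665, 0.1784, 0.2035]
orientation: [0.456, 0.54, 0.456, -0.54]
wrist_force: [0.3, 0.7, 0.2]
finger_gap: 0.0601
```

```bash
python3 go.py .567 .1785 .133 -9.6
python3 - <<'E'
from h import *
im,d=env.read_camera("scene"); crop(im,260,40,400,170,5,"pics/t1.png")
im,d=env.read_camera("top"); crop(im,80,150,220,250,5,"pics/t2.png")
E
```

```text
t 23.15 tcp [0.5665 0.1784 0.2035] jaw ang -9.59 tilt 0.03 gap 0.0601 F [0.3 0.7 0.2] j [0.17 0.36 0.04 1.25 0.   1.91]
offset cm [ 7.05  0.04 -0.01] yaw 0.01
```

View pics/t1.png

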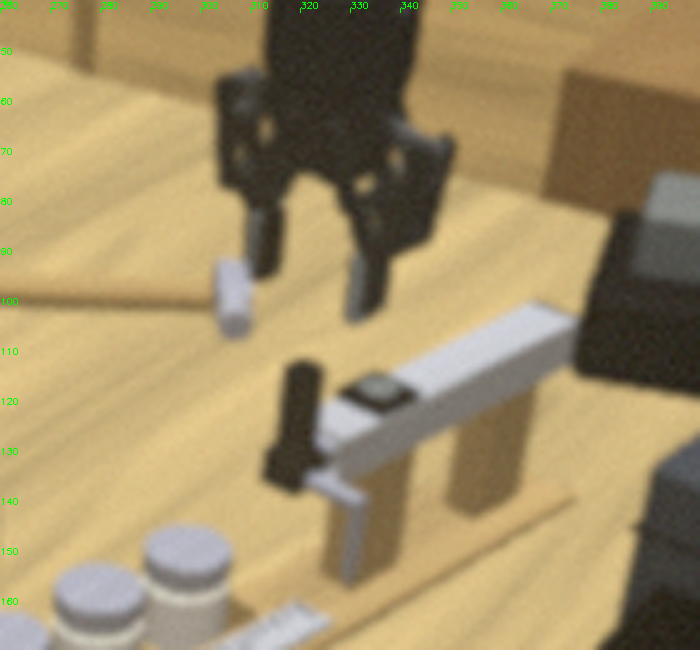

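View pics/t2.png

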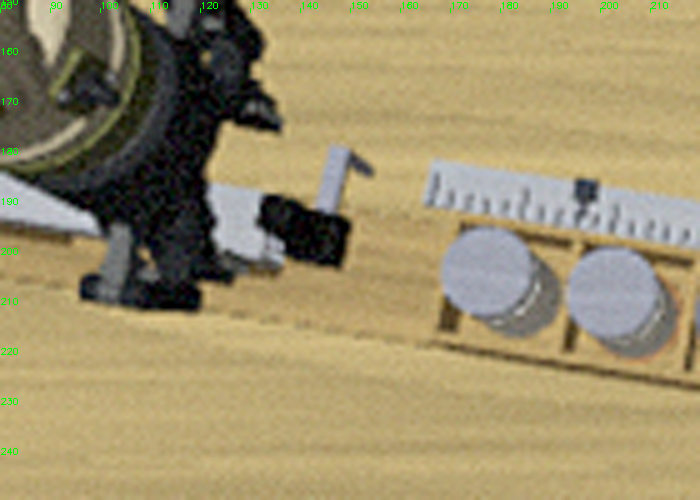

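Call:
servo_tool(increments=[{"offset": [1,0.04,0],"yaw": 0},{"offset": [2.5,0.04,0],"yaw": 0},{"offset": [4,0.04,0],"yaw": 0},{"offset": [5.5,0.04,0],"yaw": 0},{"offset": [6.5,0.04,0],"yaw": 0},{"offset": [7,0.04,0],"yaw": 0},{"offset": [7,0.04,0],"yaw": 0},{"offset": [7,0.04,0],"yaw": 0}])

```text
clock: 24.05
tcp_pos: [0.5671, 0.1783, 0.1337]
orientation: [0.456, 0.54, 0.456, -0.54]
wrist_force: [-0.1, -0.0, 1.1]
finger_gap: 0.0598
```

```bash
python3 go.py .567 .1785 .133 -9.6
python3 - <<'E'
from h import *
im,d=env.read_camera("scene"); crop(im,260,60,360,170,6,"pics/u1.png")
E
```

```text
t 24.05 tcp [0.5671 0.1783 0.1337] jaw ang -9.6 tilt 0.04 gap 0.0598 F [-0.1 -0.   1.1] j [ 0.17  0.39 -0.08  1.1   0.    1.91]
offset cm [ 0.07 -0.02 -0.02] yaw -0.0
```

View pics/u1.png

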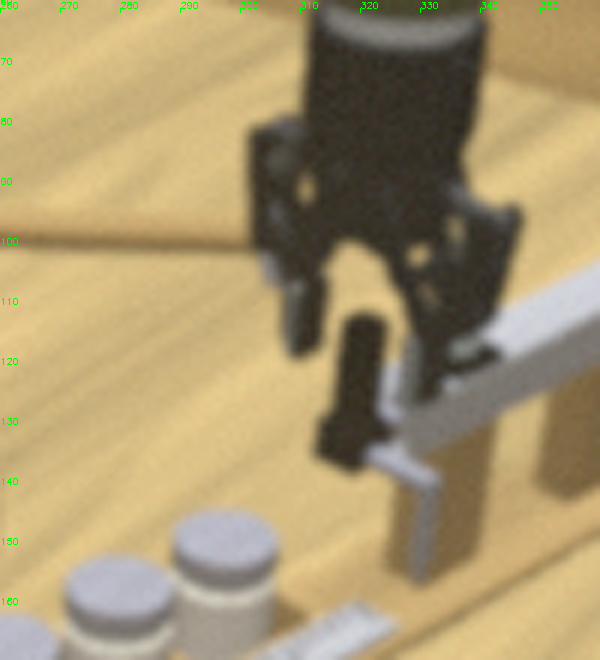

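Call:
servo_tool(increments=[{"offset": [0,0,0],"yaw": 0},{"offset": [0,0,0],"yaw": 0},{"offset": [0,0,0],"yaw": 0},{"offset": [0,0,0],"yaw": 0},{"offset": [0,0,0],"yaw": 0},{"offset": [0,0,0],"yaw": 0},{"offset": [0,0,0],"yaw": 0},{"offset": [0,0,0],"yaw": 0}], claw=0, force=60)

```text
clock: 24.9
tcp_pos: [0.5669, 0.1783, 0.1338]
orientation: [0.456, 0.54, 0.456, -0.54]
wrist_force: [-2.9, -0.4, 4.7]
finger_gap: 0.017
```

```bash
python3 go.py .567 .1785 .133 -9.6
python3 - <<'E'
from h import *
im,d=env.read_camera("scene"); np.savez("pics/v.npz",im=im,d=d);crop(im,260,60,360,170,6,"pics/v1.png")
im,d=env.read_camera("top"); np.savez("pics/vt.npz",im=im,d=d);crop(im,120,160,220,230,8,"pics/v2.png")
E
```

```text
t 24.9 tcp [0.5669 0.1783 0.1338] jaw ang -9.6 tilt 0.04 gap 0.017 F [-2.9 -0.4  4.7] j [ 0.17  0.39 -0.08  1.1   0.    1.91]
offset cm [ 0.08  0.01 -0.02] yaw -0.0
```

View pics/v1.png

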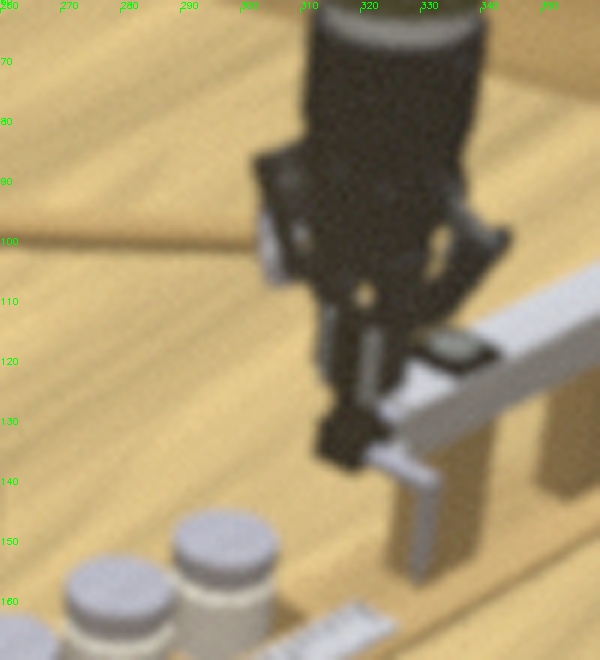

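View pics/v2.png

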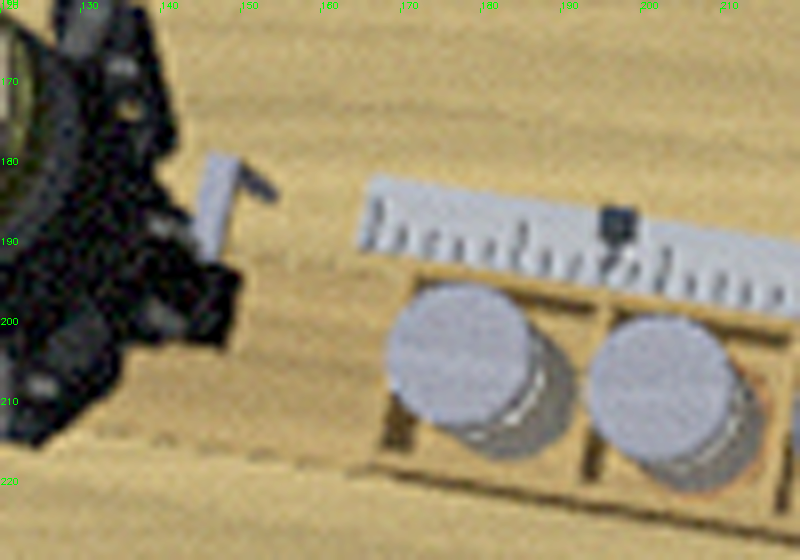

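Run:
```python
from fit import *
p=least_squares(res,[.55,.03,-.165],args=(obs,)).x
def inv(P):
    d=P[:2]-p[:2]; c,s=np.cos(p[2]),np.sin(p[2]); return np.array([c*d[0]+s*d[1],-s*d[0]+c*d[1]])*1000
for nm,u,v,z in [("block",196.8,187.6,.058),("tongue?",195.8,192.6,.054),("tong54b",195.8,192.6,.050),("stripL top",166,181.5,.05),("strip Lbot",165,190.5,.05),("ptr tip",153.5,184,.054)]:
    print(nm,inv(onplane("top",u,v,z)).round(1))
for q in [(.047,.15,.054),(.047,.03,.054),(.047,.04,.054),(0,.15,.17)]:print(q,proj("top",w(p,q)),proj("scene",w(p,q)))
t=np.load("pics/vt.npz");s=np.load("pics/v.npz")
crop(t['im'],175,170,225,205,15,"pics/w1.png"); crop(s['im'],275,150,335,190,13,"pics/w2.png");
```

```text
block [56.8 31.9]
tongue? [43.5 32.8]
tong54b [44.2 33.7]
stripL top [ 61.7 120.3]
strip Lbot [ 36.5 117.6]
ptr tip [ 48.6 151.2]
(0.047, 0.15, 0.054) (np.float64(153.79208370061912), np.float64(184.62456633121533)) (np.float64(329.1325797467058), np.float64(155.6003961364581))
(0.047, 0.03, 0.054) (np.float64(197.05897063879075), np.float64(191.50193768888343)) (np.float64(299.6519837643493), np.float64(172.22650111263047))
(0.047, 0.04, 0.054) (np.float64(193.44152193639155), np.float64(190.92693588370932)) (np.float64(302.23819728668434), np.float64(170.76796012726936))
(0, 0.15, 0.17) (np.float64(134.79047172777365), np.float64(192.1748141965554)) (np.float64(320.52551636058627), np.float64(111.99953586719863))
```

View pics/w1.png

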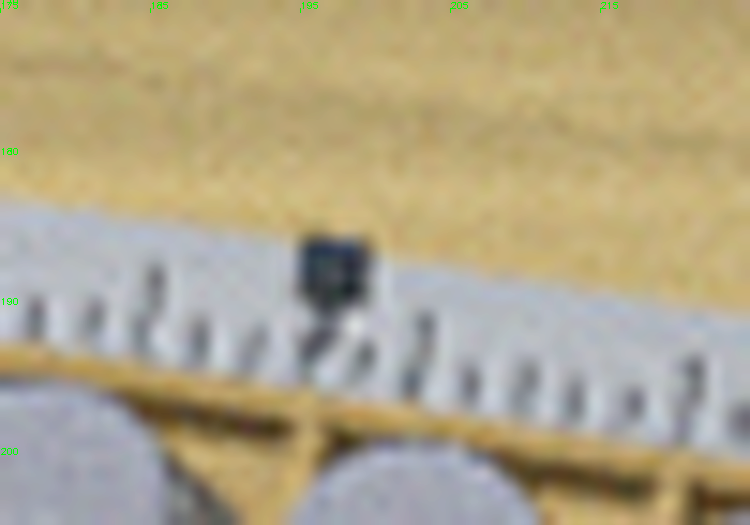

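View pics/w2.png

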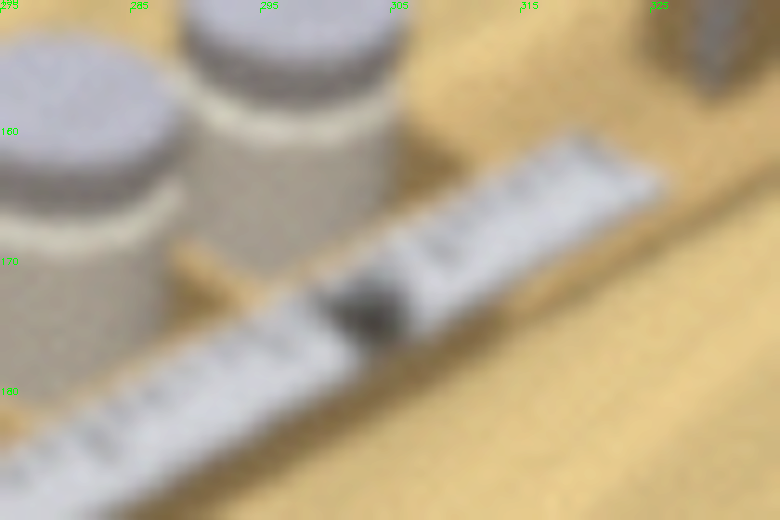

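Call:
servo_tool(increments=[{"offset": [0,0,0.5],"yaw": 0},{"offset": [0,0,2],"yaw": 0},{"offset": [0,0,3.5],"yaw": 0},{"offset": [0,0,5],"yaw": 0},{"offset": [0,0,6.5],"yaw": 0},{"offset": [0,0,8],"yaw": 0},{"offset": [0,0,9],"yaw": 0},{"offset": [0,0,9.5],"yaw": 0}], force=80)

```text
clock: 25.8
tcp_pos: [0.5511, 0.0852, 0.1338]
orientation: [0.456, 0.541, 0.457, -0.539]
wrist_force: [-0.4, 7.0, 4.1]
finger_gap: 0.0168
```

Call:
servo_tool(increments=[{"offset": [0,0,0.4],"yaw": 0},{"offset": [0,0,0.9],"yaw": 0},{"offset": [0,0,1.3],"yaw": 0},{"offset": [0,0,1.5],"yaw": 0},{"offset": [0,0,1.5],"yaw": 0},{"offset": [0,0,1.5],"yaw": 0},{"offset": [0,0,1.5],"yaw": 0},{"offset": [0,0,1.5],"yaw": 0}])

```text
clock: 26.6
tcp_pos: [0.5487, 0.0708, 0.1339]
orientation: [0.456, 0.541, 0.457, -0.539]
wrist_force: [-2.0, 5.3, 4.6]
finger_gap: 0.0169
```

```bash
python3 go.py .5473 .0621 .133 -9.6
python3 - <<'E'
from h import *
im,d=env.read_camera("scene"); crop(im,240,60,350,200,5,"pics/x1.png");crop(im,280,140,335,185,14,"pics/x3.png")
im,d=env.read_camera("top"); crop(im,150,160,230,220,9,"pics/x2.png")
E
```

```text
t 26.6 tcp [0.5487 0.0708 0.1339] jaw ang -9.56 tilt 0.13 gap 0.0169 F [-2.   5.3  4.6] j [-0.02  0.32 -0.19  1.06  0.    1.72]
offset cm [0.08 0.01 0.88] yaw 0.04
```

View pics/x1.png

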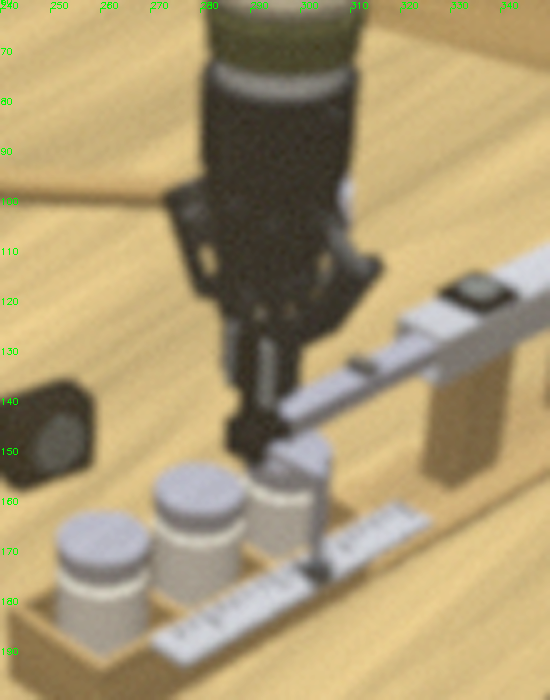

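View pics/x3.png

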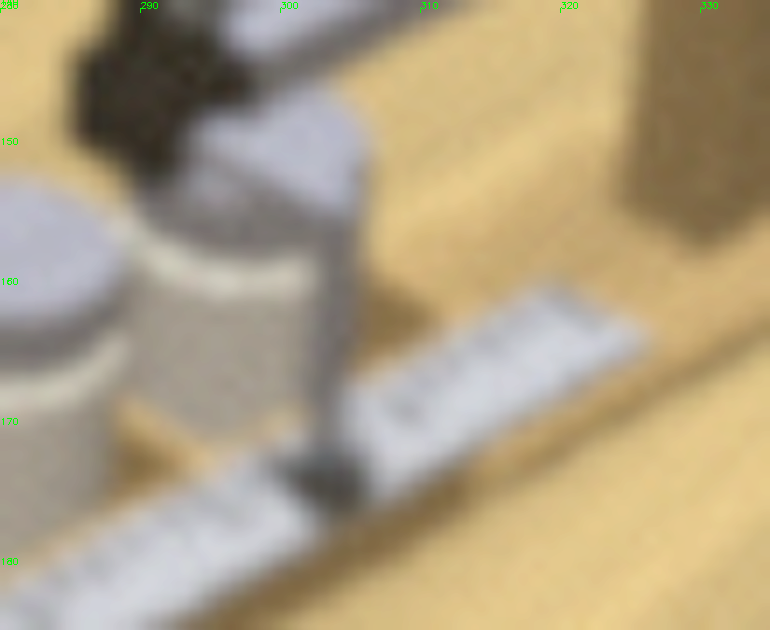

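View pics/x2.png

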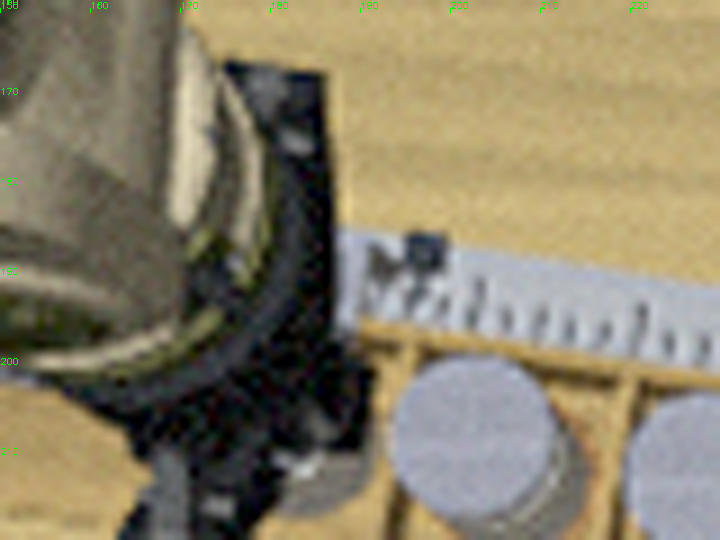

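Call:
servo_tool(increments=[{"offset": [0,0,0.2],"yaw": 0},{"offset": [0,0,0.4],"yaw": 0},{"offset": [0,0,0.6],"yaw": 0},{"offset": [0,0,0.8],"yaw": 0},{"offset": [0,0,0.8],"yaw": 0},{"offset": [0,0,0.8],"yaw": 0},{"offset": [0,0,0.8],"yaw": 0},{"offset": [0,0,0.8],"yaw": 0}])

```text
clock: 27.5
tcp_pos: [0.5473, 0.063, 0.1339]
orientation: [0.456, 0.541, 0.457, -0.539]
wrist_force: [-1.0, 5.0, 5.6]
finger_gap: 0.017
```

```bash
python3 go.py .5473 .0621 .133 -9.6
python3 - <<'E'
from h import *
S=[env.read_camera("scene")[0].astype(float) for _ in range(4)]; T=[env.read_camera("top")[0].astype(float) for _ in range(4)]
im=np.mean(S,0).astype(np.uint8); crop(im,285,150,320,185,18,"pics/y3.png"); np.save("pics/yS.npy",im)
im=np.mean(T,0).astype(np.uint8); crop(im,180,175,215,205,18,"pics/y2.png"); np.save("pics/yT.npy",im)
E
```

```text
t 27.5 tcp [0.5473 0.063  0.1339] jaw ang -9.55 tilt 0.15 gap 0.017 F [-1.   5.   5.6] j [-0.03  0.31 -0.2   1.06  0.    1.71]
offset cm [0.09 0.01 0.09] yaw 0.05
```

View pics/y3.png

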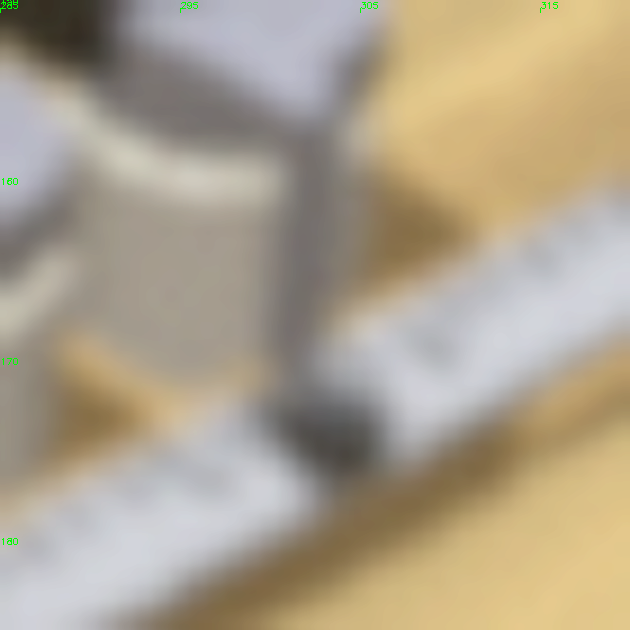

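View pics/y2.png

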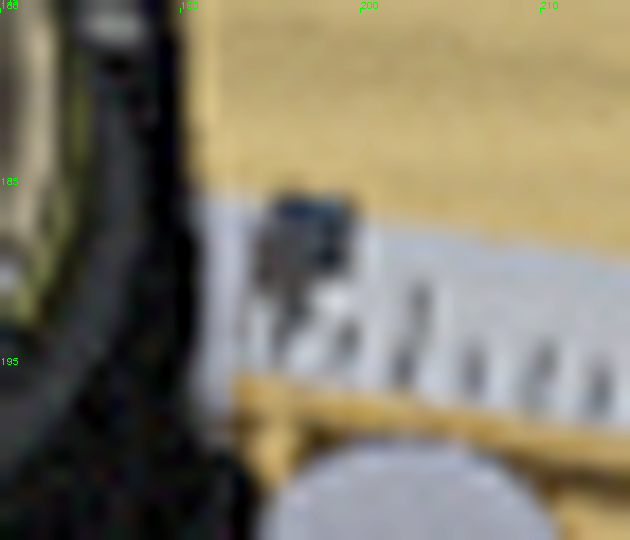

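Run:
```python
from h import *
a=lambda f:np.load(f)['im'].astype(float)
S=(a("pics/scene0.npz")+a("pics/v.npz"))/2; T=(a("pics/top0.npz")+a("pics/vt.npz"))/2
yS=np.load("pics/yS.npy");yT=np.load("pics/yT.npy")
def cc(i): return np.clip(i,0,255).astype(np.uint8)
# side by side: clean | now | diff
def tri(A,B,x0,y0,x1,y1,s,fn):
    D=128+(B.astype(float)-A)
    outs=[]
    for I in (A,B,D):
        crop(cc(I)[...] if I is not D else cc(D/1.5),x0,y0,x1,y1,s,"/tmp/t.png"); outs.append(cv2.imread("/tmp/t.png"))
    cv2.imwrite(fn,np.hstack(outs))
tri(S,yS,290,158,312,184,12,"pics/z1.png")
tri(T,yT,186,180,208,200,12,"pics/z2.png")
```

```text
(no output)
```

View pics/z1.png

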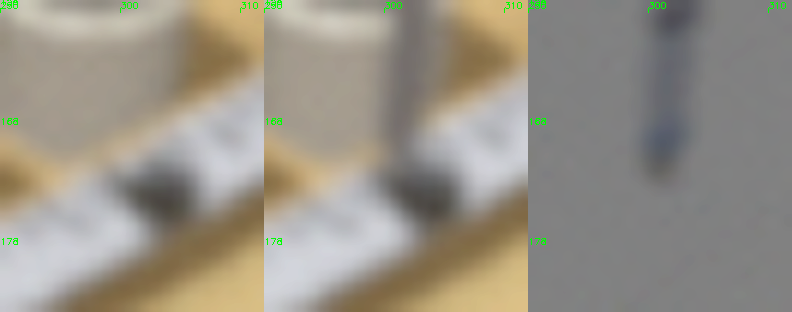

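View pics/z2.png

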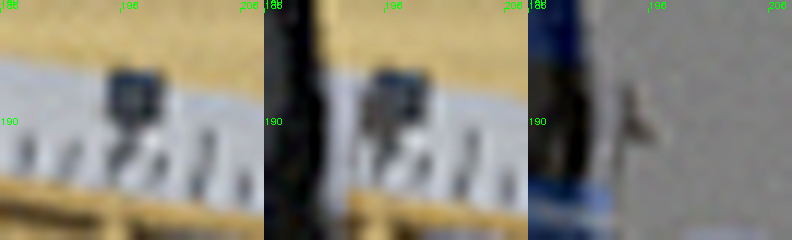

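Run:
```python
from h import *
a=lambda f:np.load(f)['im'].astype(float)
S=((a("pics/scene0.npz")+a("pics/v.npz"))/2).clip(0,255).astype(np.uint8); T=((a("pics/top0.npz")+a("pics/vt.npz"))/2).clip(0,255).astype(np.uint8)
def c(I,x0,y0,w,h,s):
    crop(I,x0,y0,x0+w,y0+h,s,"/tmp/t.png"); return cv2.imread("/tmp/t.png")
cv2.imwrite("pics/aa.png",np.hstack([c(T,145,175,14,14,28),c(T,190,182,14,14,28)]))
cv2.imwrite("pics/ab.png",np.hstack([c(S,322,146,14,14,28),c(S,294,164,14,14,28)]))
g=T.mean(2); 
print(g[183:197,190:204].astype(int)); g=S.mean(2); print(g[166:180,294:310].astype(int))
```

```text
[[111 111 115 110 114 114 112 112 113 112 110 113 111 112]
 [108 105 103 109 105 108 108 114 112 112 109 111 107 110]
 [118 114 111 114 110  87  86 102 104 100 111 107 106 110]
 [122 123 119 124 111  52  40  49  57  71 109 111 109 108]
 [121 123 124 127 115  48  45  47  35  68 118 120 119 117]
 [125 121 122 123 107  49  48  52  35  82 132 124 121 124]
 [123 124 125 121 103  51  40  38  31  81 127 124 123 123]
 [125 126 126 126 121  92  52  58  84 106 128 127 118 112]
 [127 122 114 129 128 112  73  91 138 130 125 126 109  84]
 [124 105  94 130 117  80  59  93 128 115 128 127 110  88]
 [123  96 108 130 116  66  85 117 110  76 126 125 105  96]
 [112  95 116 129 115  87 124 129 105  89 132 116  88 105]
 [ 93  99 119 115 110  97 122 120 105 115 130 111  74 119]
 [ 97  94 101  99  99 106 100 108 116 114 124 110  87 124]]
[[102 101 101 100 101  99  98  96  95  92  93  96 105 116 118 119]
 [102 101 102 102 101  99  97  98  99 101 108 117 121 124 125 123]
 [102 101 100 100 100 101 100 102 108 113 120 128 129 124 120 122]
 [100 101 101 100 101 105 108 111 117 119 118 124 130 128 119 119]
 [102 102 102 104 106 112 116 115 113 112 113 119 128 133 131 127]
 [108 108 111 110 107 110 115 110  97  94 100 109 123 135 139 135]
 [113 117 120 117 108  99  99  92  79  74  79  89 109 129 137 135]
 [118 122 124 120 109  94  78  67  61  59  60  72  96 120 127 119]
 [118 125 126 123 117 103  84  61  51  48  51  62  88 108 110  96]
 [116 123 125 127 126 120 106  79  61  49  49  60  80  93  90  79]
 [123 121 121 126 131 134 127 106  80  63  58  64  73  76  75  68]
 [133 131 127 128 134 137 133 117  93  74  68  68  70  69  68  70]
 [137 138 136 135 135 131 125 110  91  76  70  68  67  68  72  79]
 [140 138 137 133 128 116 104  90  79  71  68  69  71  75  83  94]]
```

View pics/aa.png

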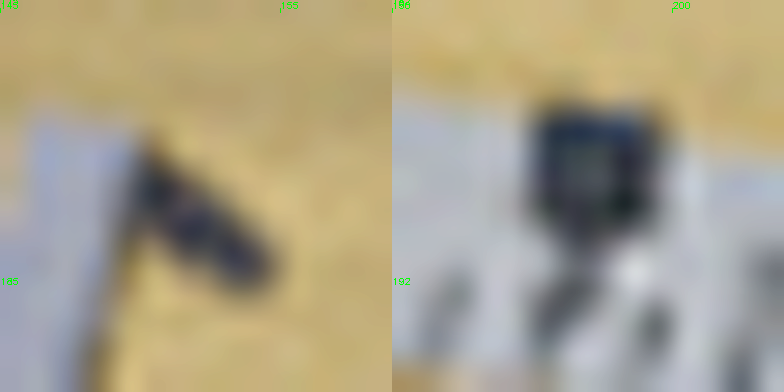

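View pics/ab.png

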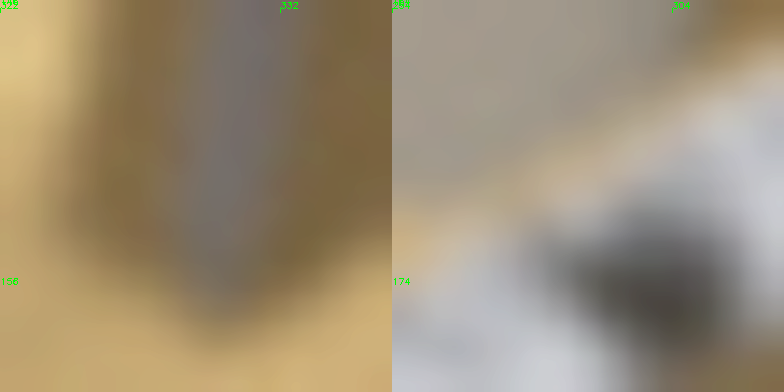

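Run:
```python
from fit import *
p=least_squares(res,[.55,.03,-.165],args=(obs,)).x
def inv(P):
    d=P[...,:2]-p[:2]; c,s=np.cos(p[2]),np.sin(p[2]); return np.stack([c*d[...,0]+s*d[...,1],-s*d[...,0]+c*d[...,1],P[...,2]],-1)*1000
np.set_printoptions(linewidth=200,suppress=True)
for n,f in (("top",["pics/top0.npz","pics/vt.npz"]),("scene",["pics/scene0.npz","pics/v.npz"])):
    d=np.mean([np.load(x)['d'] for x in f],0); P=inv(cloud(n,d))
    x,y,z=P[...,0],P[...,1],P[...,2]
    m=(z>52.5)&(z<66)&(x>42)&(x<72)&(y>10)&(y<60)
    vv,uu=np.where(m)
    print(n,"clip",m.sum(),P[m].mean(0).round(1),P[m].min(0).round(1),P[m].max(0).round(1))
    print(np.c_[uu,vv,P[m]].round(1)[:40])
    m=(z>50)&(z<95)&(x>35)&(x<60)&(y>135)&(y<165); vv,uu=np.where(m)
    print("ptr",m.sum()); print(np.c_[uu,vv,P[m]].round(1)[-24:])
```

```text
top clip 29 [55.  30.5 58.4] [44.7 13.1 52.5] [61.5 54.9 62. ]
[[195.  186.   59.9  37.1  60.1]
 [196.  186.   60.4  34.5  59.8]
 [197.  186.   60.9  31.9  59.7]
 [198.  186.   60.8  28.7  62. ]
 [199.  186.   61.5  26.4  60.6]
 [195.  187.   56.8  36.2  62. ]
 [196.  187.   57.4  33.7  61.1]
 [197.  187.   57.9  31.1  60.9]
 [198.  187.   58.6  28.7  59.6]
 [199.  187.   58.9  25.9  60.4]
 [195.  188.   54.3  35.9  60.8]
 [196.  188.   54.7  33.2  60.9]
 [197.  188.   55.2  30.6  60.7]
 [198.  188.   55.7  28.   60.5]
 [199.  188.   56.3  25.5  59.5]
 [203.  188.   59.4  16.3  52.6]
 [195.  189.   51.9  35.6  59.5]
 [196.  189.   52.4  33.   59.2]
 [197.  189.   52.6  30.2  60. ]
 [198.  189.   53.1  27.5  60. ]
 [199.  189.   54.2  25.7  56.3]
 [204.  189.   57.1  13.1  52.5]
 [195.  190.   50.   36.1  54.9]
 [196.  190.   50.6  33.6  54.1]
 [197.  190.   50.4  30.2  57.4]
 [198.  190.   50.6  27.3  58.8]
 [199.  190.   52.1  25.8  53.1]
 [188.  191.   44.7  54.9  52.7]
 [198.  192.   46.1  27.3  53.5]]
ptr 13
[[151.  182.   45.5 145.3  92.6]
 [152.  182.   46.7 144.1  88.6]
 [150.
[... 1315 characters left out ...]
 79.8]
 [332.  148.   49.2 155.3  77.7]
 [329.  149.   46.2 146.3  76.8]
 [330.  149.   49.9 145.7  78.8]
 [331.  149.   47.9 153.2  74.7]
 [332.  149.   49.6 155.5  74.5]
 [329.  150.   47.6 145.   74.7]
 [330.  150.   49.2 147.4  74.5]
 [331.  150.   49.  152.3  72.3]
 [332.  150.   49.  156.9  70.4]
 [330.  151.   48.8 148.5  70.6]
 [331.  151.   49.2 152.7  69. ]
 [329.  152.   47.5 146.4  67.6]
 [330.  152.   50.3 147.1  68.7]
 [329.  153.   46.3 148.7  62.7]
 [330.  153.   49.3 149.1  64.1]
 [331.  153.   49.3 153.8  62.1]
 [329.  154.   45.2 150.9  58. ]
 [330.  154.   49.5 149.5  60.7]
 [329.  155.   46.  150.4  55.3]
 [330.  155.   49.6 150.   57.3]
 [330.  156.   49.9 150.2  54. ]]
```

Call:
servo_tool(increments=[{"offset": [0,0,0.05],"yaw": 0},{"offset": [0,0,0.1],"yaw": 0},{"offset": [0,0,0.1],"yaw": 0},{"offset": [0,0,0.1],"yaw": 0},{"offset": [0,0,0.1],"yaw": 0},{"offset": [0,0,0.1],"yaw": 0},{"offset": [0,0,0.1],"yaw": 0},{"offset": [0,0,0.1],"yaw": 0}])

```text
clock: 28.7
tcp_pos: [0.5472, 0.0622, 0.1339]
orientation: [0.456, 0.541, 0.457, -0.539]
wrist_force: [-1.3, 5.3, 5.5]
finger_gap: 0.0168
```

```bash
python3 go.py .5473 .0621 .133 -9.6
cat > look.py <<'E'
from h import *
import sys
k=sys.argv[1]
a=lambda f:np.load(f)['im'].astype(float)
S=(a("pics/scene0.npz")+a("pics/v.npz"))/2; T=(a("pics/top0.npz")+a("pics/vt.npz"))/2
yS=np.mean([env.read_camera("scene")[0].astype(float) for _ in range(6)],0); yT=np.mean([env.read_camera("top")[0].astype(float) for _ in range(6)],0)
np.savez(f"pics/L{k}.npz",S=yS,T=yT)
def tri(A,B,x0,y0,x1,y1,s,fn):
    outs=[]
    for I in (A,B,(128+(B-A))/1.5):
        crop(np.clip(I,0,255).astype(np.uint8),x0,y0,x1,y1,s,"/tmp/t.png"); outs.append(cv2.imread("/tmp/t.png"))
    cv2.imwrite(fn,np.hstack(outs))
tri(S,yS,294,162,308,180,19,f"pics/L{k}s.png")
tri(T,yT,189,182,203,198,19,f"pics/L{k}t.png")
E
python3 look.py 1
```

```text
t 28.7 tcp [0.5472 0.0622 0.1339] jaw ang -9.54 tilt 0.17 gap 0.0168 F [-1.3  5.3  5.5] j [-0.03  0.31 -0.2   1.06  0.    1.7 ]
offset cm [0.09 0.01 0.01] yaw 0.06
```

View pics/L1s.png

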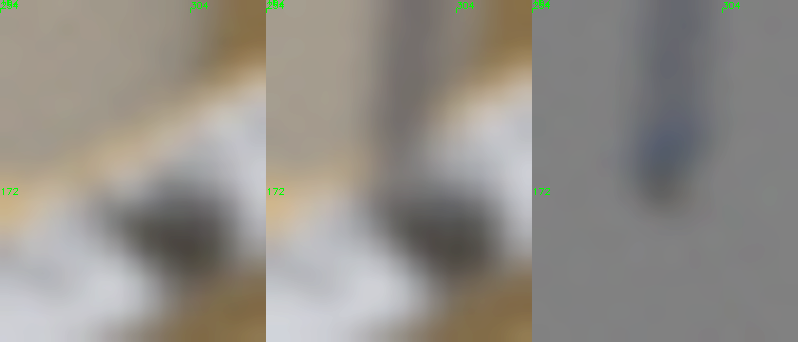

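View pics/L1t.png

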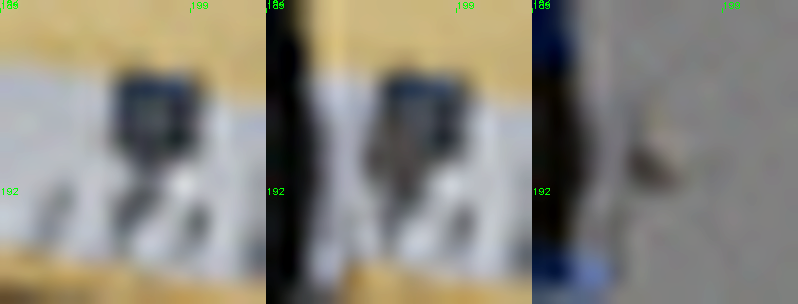

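Run:
```python
from fit import *
p=least_squares(res,[.55,.03,-.165],args=(obs,)).x
def inv(P):
    d=P[:2]-p[:2]; c,s=np.cos(p[2]),np.sin(p[2]); return np.array([c*d[0]+s*d[1],-s*d[0]+c*d[1]])*1000
for nm,u,v,z in (("tick",195,192.9,.05),("tickR",198.8,193.3,.05),("tickL",191.2,192.6,.05),("tongue",196.2,191.4,.054)):
    P=onplane("top",u,v,z); print(nm,inv(P).round(1),np.round(proj("scene",P),2))
for q in ((.047,.032,.054),(.047,.030,.054),(.060,.032,.054),(.05,.026,.06),(.05,.038,.06),(.062,.026,.06),(.062,.038,.06),(.062,.026,.05),(.062,.038,.05),(.0365,.1176,.05),(.0617,.1203,.05),(.06,-.055,.05)): print(q,np.round(proj("scene",w(p,q)),2),np.round(proj("top",w(p,q)),2))
```

```text
tick [43.  35.6] [299.89 171.99]
tickR [43.6 25.2] [297.35 173.61]
tickL [42.2 46. ] [302.33 170.35]
tongue [46.9 32.4] [300.24 171.87]
(0.047, 0.032, 0.054) [300.17 171.93] [196.34 191.39]
(0.047, 0.03, 0.054) [299.65 172.23] [197.06 191.5 ]
(0.06, 0.032, 0.054) [303.83 174.09] [197.27 186.78]
(0.05, 0.026, 0.06) [299.62 171.44] [198.34 190.18]
(0.05, 0.038, 0.06) [302.74 169.68] [193.97 189.49]
(0.062, 0.026, 0.06) [303.02 173.44] [199.2  185.91]
(0.062, 0.038, 0.06) [306.14 171.66] [194.85 185.22]
(0.062, 0.026, 0.05) [302.72 176.56] [199.83 186.75]
(0.062, 0.038, 0.05) [305.83 174.77] [195.52 186.07]
(0.0365, 0.1176, 0.05) [318.43 159.53] [165.01 190.52]
(0.0617, 0.1203, 0.05) [326.12 163.01] [166.02 181.5 ]
(0.06, -0.055, 0.05) [280.2  188.82] [228.88 192.09]
```

Run:
```python
from h import *
im,_=env.read_camera("scene"); cv2.imwrite("pics/fin.png",cv2.resize(im[...,::-1],None,fx=1.5,fy=1.5))
s=env.get_state(); print(s['clock'],s['tcp_pos'],abs(s['qvel']).max(),s['finger_gap'])
```

```text
29.35 [0.54720195 0.0622722  0.13384473] 0.0032691058710748932 0.017439384792168312
```

View pics/fin.png

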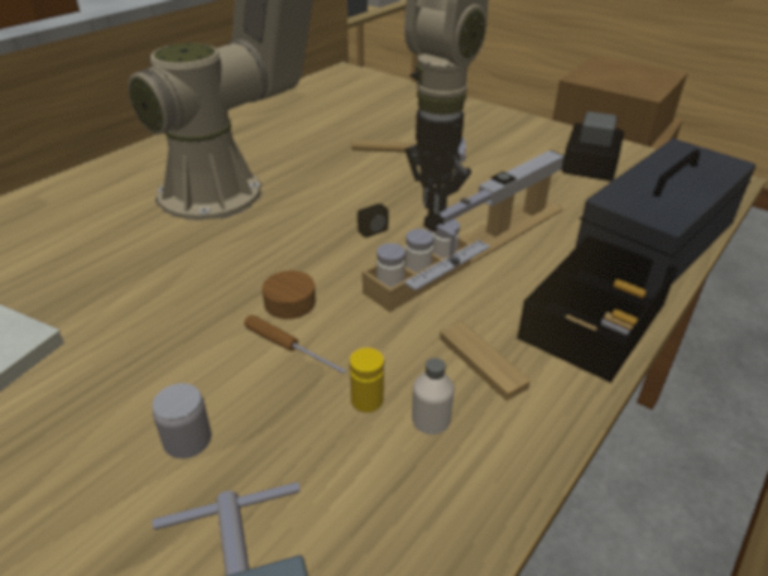

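The picture shows all three jars upright in the crate at (390,262), (420,245) and (446,235). The pointer stands at the clip near (451,258), and the bystanders have not moved.

```bash
python3 -c "
from workcell import env
print(env.hand_in())"
```

```text
the job is handed in; nothing more can be done
None
```

I set both jars into the two empty cells and pushed the lock button down until it stopped. I then drew the keeper arm out about 118 mm, and handed the job in at about 29 s while still holding the grip at 80 N.

- **Jars:** each was lowered until the wrist force showed contact, then released. The last picture shows all three jars upright in the crate, and nothing else on the bench looks moved.
- **Lock button:** it stopped with its top at 133 mm, which is the full 8 mm down. The wrist force was about 9 N at the stop.
- **Hold:** the arm was steady at the end, with joint speeds below 0.004 rad/s.
- **Pointer against the clip:** the arm's travel puts the pointer at crate y ≈ 32.2 mm. The clip's body fits y ≈ 32 mm in both cameras.
- **What disagreed:** reading the clip's tongue tip directly in the scene camera suggested about 2 mm more travel. A tick mark sits in the same pixels there, so I trusted the clip's body and the top camera, and the pointer's position is good to about 1 mm if that is right.

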